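# Sort the tins and make the bale-arm crate ready to stack

## Task

Get the red crate ready for the van. Swing both of its teal bale arms right out to the ends, put every crushed tin (it may be in the crate or on the black ribbed mat) in the green tray for damaged stock, and lay every sound tin from the mat on its side in the crate, bedded in a groove of the ribbed liner with its length along the ribs; lower each tin and let it settle before you let go, never drop it. When all the tins are where they belong, swing both bale arms fully in again, flat across the crate, so that the next crate can stand on top, and leave the jar, the bottle and the carton alone.

Things in the scene. Friction and masses are not known exactly. Their poses are not given: they have to be found in the camera images.
- crate: red open crate 300 (x) by 400 (y) by 80 mm high, walls 6 mm, fixed. Origin: centre of its underside. Ten round-topped ribs run along x, 36 mm apart, tops 13 mm above the underside; the nine grooves lie at y = 0, +-36, +-72, +-108, +-144 mm, each 286 mm long (two tins end to end). A bedded tin lies along x on two ribs, its centre 34 mm above the underside (40 mm if perched on a rib).
- bale_l (a joint): teal bale arm at the crate's +y end: 0 = swung in, flat across the crate; 3.14 = right out, on the end wall; starts at 0 to 0.6. It swings up and over about an axis along the crate's x through crate y = 130, z = 86 mm. Stiff pivot: it stays wherever it is left; about 3 N at the bar moves it.
- bale_l_bar (a point): middle of the +y bale arm's bar, on its centre line: a straight rod 12 mm thick, 300 mm long, parallel to the crate's x, 62 mm from the pivot axis (links at its far ends). Swung in it lies at crate y = 68, z = 86 mm; out at y = 192, z = 86 mm, over a dip in the end wall 138 mm wide with its floor 50 mm high, so fingers have room round it.
- bale_r (a joint): teal bale arm at the crate's -y end: 0 = swung in, flat across the crate; 3.14 = right out, on the end wall; starts at 0 to 0.6. It swings up and over about an axis along the crate's x through crate y = -130, z = 86 mm. Stiff pivot: it stays wherever it is left; about 3 N at the bar moves it.
- bale_r_bar (a point): middle of the -y bale arm's bar, on its centre line: a straight rod 12 mm thick, 300 mm long, parallel to the crate's x, 62 mm from the pivot axis (links at its far ends). Swung in it lies at crate y = -68, z = 86 mm; out at y = -192, z = 86 mm, over a dip in the end wall 138 mm wide with its floor 50 mm high, so fingers have room round it.
- mat: black ribbed rubber mat 280 (x) by 240 (y) mm, fixed on the table left or right of the crate. Origin: centre of its underside. Ribs along x as in the crate: seven, 36 mm apart at y = -108 to 108 mm, tops 13 mm high; a tin in a groove has its centre 34 mm above the underside.
- tray: green tray for damaged stock, 300 mm (x) by 200 mm (y) by 65 mm high outside, walls and floor 5 mm, flat inside, fixed on the table on the other side of the crate from the mat. Origin at the centre of its underside; a tin lying in it has its centre 32 mm above the underside
- tin1: sound tin, steel rims, bright red label with a pale band; 54 mm diameter over the rims (52 mm over the label, where it is gripped), 89 mm long, about 0.2 kg. Origin at its centre; its x axis is its long axis (rolled to any angle). Starts lying in a groove of the black mat; absent in some runs.
- tin2: sound tin, steel rims, bright yellow label with a pale band; 54 mm diameter over the rims (52 mm over the label, where it is gripped), 89 mm long, about 0.2 kg. Origin at its centre; its x axis is its long axis (rolled to any angle). Starts lying in a groove of the black mat; absent in some runs.
- tin3: sound tin, steel rims, bright blue label with a pale band; 54 mm diameter over the rims (52 mm over the label, where it is gripped), 89 mm long, about 0.2 kg. Origin at its centre; its x axis is its long axis (rolled to any angle). Starts lying in a groove of the black mat; absent in some runs.
- tin4: sound tin, steel rims, bright yellow label with a pale band; 54 mm diameter over the rims (52 mm over the label, where it is gripped), 89 mm long, about 0.2 kg. Origin at its centre; its x axis is its long axis (rolled to any angle). Starts lying in a groove of the red crate; absent in some runs.
- tin5: sound tin, steel rims, bright red label with a pale band; 54 mm diameter over the rims (52 mm over the label, where it is gripped), 89 mm long, about 0.2 kg. Origin at its centre; its x axis is its long axis (rolled to any angle). Starts lying in a groove of the red crate; absent in some runs.
- crushed1: crushed tin: rusty brown, no label, its middle buckled in to 45 mm (the gripped width) between round 54 mm rims; 89 mm long, about 0.2 kg. Origin at its centre; its x axis is its long axis. Starts lying in a groove of the red crate; absent in some runs.
- crushed2: crushed tin: rusty brown, no label, its middle buckled in to 45 mm (the gripped width) between round 54 mm rims; 89 mm long, about 0.2 kg. Origin at its centre; its x axis is its long axis. Starts lying in a groove of the black mat; absent in some runs.
- jar: bystander: jar of red sauce with a green cap, 66 mm across, 120 mm high, standing at the far -y corner of the crate; origin at the centre of its underside
- bottle: bystander: brown sauce bottle with a white cap, 56 mm across, 170 mm high, standing at the far +y corner of the crate; origin at the centre of its underside
- carton: bystander: orange food carton 130 x 190 x 50 mm lying flat at the +y side of the work; origin at the centre of its underside

How it is judged:
On the way, in this order (a step that is already met when the one before it is completed fails the run):
1. both bale arms are swung right out (value of joint each of bale_l, bale_r above 2.85 rad), for 0.2 s.
2. every sound tin lies bedded in a groove of the crate and every crushed tin lies in the green tray (x of tin1 in the frame of crate between -0.102 and 0.102 m and y of tin1 in the frame of crate between -0.165 and 0.165 m and z of tin1 in the frame of crate between 0.025 and 0.0375 m and angle between the x axis of each of tin1, tin2, tin3, tin4, tin5 and the x axis of crate, either way round below 0.1 rad and linear speed of each of tin1, tin2, tin3, tin4, tin5 below 0.03 m/s and x of tin2 in the frame of crate between -0.102 and 0.102 m and y of tin2 in the frame of crate between -0.165 and 0.165 m and z of tin2 in the frame of crate between 0.025 and 0.0375 m and x of tin3 in the frame of crate between -0.102 and 0.102 m and y of tin3 in the frame of crate between -0.165 and 0.165 m and z of tin3 in the frame of crate between 0.025 and 0.0375 m and x of tin4 in the frame of crate between -0.102 and 0.102 m and y of tin4 in the frame of crate between -0.165 and 0.165 m and z of tin4 in the frame of crate between 0.025 and 0.0375 m and x of tin5 in the frame of crate between -0.102 and 0.102 m and y of tin5 in the frame of crate between -0.165 and 0.165 m and z of tin5 in the frame of crate between 0.025 and 0.0375 m and x of crushed1 in the frame of tray between -0.145 and 0.145 m and y of crushed1 in the frame of tray between -0.095 and 0.095 m and z of each of crushed1, crushed2 in the frame of tray below 0.09 m and linear speed of each of crushed1, crushed2 below 0.05 m/s and x of crushed2 in the frame of tray between -0.145 and 0.145 m and y of crushed2 in the frame of tray between -0.095 and 0.095 m), for 0.2 s.
At the end, for the whole second after the job is handed in: Both bale arms are swung in flat (joint under 0.15 rad); every sound tin lies in the crate bedded between two ribs (centre 25 to 37.5 mm above the crate's underside, long axis within 0.1 rad of the ribs, inside the walls); every crushed tin lies inside the green tray; all tins are at rest (all of step 2 and value of joint each of bale_l, bale_r below 0.15 rad); the robot touches nothing.
It fails at once if a tin is dropped (it moves faster than 0.9 m/s while the fingers do not touch it) ((linear speed of tin1 above 0.9 m/s and contact force between the fingers and tin1 below 0.05 N) or (linear speed of tin2 above 0.9 m/s and contact force between the fingers and tin2 below 0.05 N) or (linear speed of tin3 above 0.9 m/s and contact force between the fingers and tin3 below 0.05 N) or (linear speed of tin4 above 0.9 m/s and contact force between the fingers and tin4 below 0.05 N) or (linear speed of tin5 above 0.9 m/s and contact force between the fingers and tin5 below 0.05 N) or (linear speed of crushed1 above 0.9 m/s and contact force between the fingers and crushed1 below 0.05 N) or (linear speed of crushed2 above 0.9 m/s and contact force between the fingers and crushed2 below 0.05 N)).
It fails at once if the jar, the bottle or the carton is moved by more than 30 mm (distance of any of jar, bottle, carton from where it was at the start of the episode above 0.03 m).
Of tin1, tin2, tin3 only 2 to 3 are there at a start; the rules pass over those that are not, and their reading is None.
Of tin4, tin5 only 1 to 2 are there at a start; the rules pass over those that are not, and their reading is None.
Of crushed1, crushed2 only 1 to 2 are there at a start; the rules pass over those that are not, and their reading is None.
At some moment in a run one of tin1, tin2, tin3, tin4, tin5, crushed1, crushed2 may be knocked a few centimetres aside while the robot is not near it.
It also fails if it takes over 210 s, if anything falls off the work surface, if the arm or the gripper's body presses on something with over 40 N, if the wrist force passes 120 N, or if a joint passes its speed limit or range.

## Robot

A 7-joint arm with a two-finger parallel gripper is mounted at the origin on the work surface. World frame = base frame: x ahead of the robot, y to its left, z up, the work surface at z = 0. Lengths are in m, angles in rad, forces in N, time in s.
With the tool pointing down it reaches from about 0.425 to 0.875 m from the base axis. Payload 8.4 kg.
Tool frame: the origin (TCP) lies midway between the tips of the shut fingers; the grasp point (between the pads) lies 19 mm behind it (bot.grip_depth is the distance from the TCP to the grasp point, in m); z points along the fingers, y is the direction in which the jaws open and shut (so a half turn about z gives the same grasp; the last joint's range is limited). The gripper opens to 87 mm and grips with 3 to 60 N. Pads are 19 mm wide; open, the fingers measure 117 mm over their backs; the gripper's body (75 mm by 190 mm) begins 51 mm behind the grasp point.
Start: joints at [-1.394, 0.333, 0.04, 1.465, -0.013, 1.343, -0.059], TCP at [0.177, 0.625, 0.223] pointing down, gripper open.
Joint ranges: [-2.58, 2.58], [-0.38, 2.09], [-1.3, 1.39], [0.25, 2.4], [-1.5, 4.64], [0.08, 2.09], [-2.65, 2.65]. Speed limits (rad/s): [2.22, 2.22, 2.79, 2.79, 3.14, 3.14, 3.14].

## Interface

Orientations are given as a unit quaternion [w, x, y, z].
In Python, from rig import telemetry, imaging, job_done, bot gives the robot as it stands. The module is installed in compiled form; this text tells all that it offers.
- The arm moves only by the tool send_rows, never from a script. Its argument "increments" is a list of rows, each a list of 3 entries, a list of its own where there are three numbers: the gripper's target within -1 to 1 (fully open at 1, half-way at 0, shut at -1), then the shift along the tool's x, y, z scaled (see below), then the turn, a rotation vector about the tool's x, y, z scaled (see below). A call has 1 to 5 rows; each row is the pose to reach, as a shift and turn from the pose measured when the call began, along the tool's axes at that moment; what a row does not reach only later rows make up. The controller multiplies each number of a shift by 25 cm and each number of a turn by 90 degrees. A row lasts 1/8 s, in which the tool goes at most 62.5 mm and 10.7 degrees, less where a joint would pass 70% of its speed; a pose out of reach is approached as far as the arm can. A call with a number of a shift or a turn outside -1 to 1 is refused whole. A call with a gripper value outside its range is refused whole. The fingers move at their own pace and stop on an object; "grip_force" is the grip in N (left out, the last holds). Time passes only in rows, so rows that repeat a pose let the fingers close. It gives the time, the measured TCP pose, the force and the opening at its end, in the units of the state.
- telemetry.sense(): the state, without advancing time (a new reading comes with each control period).
- imaging.get_image(name): name is "scene" or "top"; returns a dict with "image" (420x560x3 uint8, blue, green, red), "z_map" (420x560 float32, m along the optical axis (not along the pixel's ray), 0 where there is no reading), "vfov" (degrees; the focal length in pixels is half the picture's height over the tangent of half this angle, whatever the lens; pixels are square), "cx", "cy" (the principal point, pixels), "dist_coeffs" ([k1, k2, p1, p2, k3] as OpenCV has them; the pictures are not rectified), "world_from_camera" (4x4, takes a point from camera to world coordinates). Camera axes: x right, y down, z forward; pixel columns grow to the right and rows downward; lengths in m; the calibration is good to about 2 mm. A picture is of the moment at which its call begins.
- job_done(): hands the job in, once; it reports no verdict.
The state is a dict: "clock": time; "qpos": joint angles; "qvel": joint speeds; "joint_efforts": joint torques, N m; "eef_pos": TCP position; "tcp_rot": TCP orientation; "wrist_force": force on the tool from outside, world axes, zero at the start; "moment": the same for the moment, N m; "gripper_width": opening from 0.0 (shut) to 1.0 (fully open).
Only numpy, scipy, OpenCV 4.12 (cv2) and the standard library are available. Lean on these libraries where they do the work, as an engineer would, in place of code of your own. Each camera call takes 0.05 s, during which the arm holds its last target.

## Working session

There is one attempt and no reset: what is moved stays moved. The work goes in short steps, Python scripts to look and compute and a tool call to move; the robot and the scene stay as the last step left them, time stands still between calls to the robot, and variables do not carry over. Pictures are saved under pics/ and viewed, and the job is handed in when it is done.

Besides the shell and the picture viewer there is one more tool, called as a command line: name --argument value ..., lists and objects as JSON in quotes. send_rows: Moves the arm, as the interface text tells. Shifts and turns lie within -1 to 1; 1 stands for 25 cm of shift or 90 degrees of turn. Its arguments: {"type":"object","properties":{"increments":{"type":"array"},"grip_force":{"type":"number"}},"required":["increments"]}

```bash
mkdir -p pics; cat > h.py <<'E'
import numpy as np, cv2
from rig import telemetry, imaging, job_done, bot
def grab(n,save=None):
    d=imaging.get_image(n)
    if save: cv2.imwrite('pics/'+save,d['image'])
    return d
def K(d):
    f=d['image'].shape[0]/2/np.tan(np.radians(d['vfov'])/2)
    return np.array([[f,0,d['cx']],[0,f,d['cy']],[0,0,1]])
def ray(d,uv):
    p=cv2.undistortPoints(np.array(uv,float).reshape(-1,1,2),K(d),np.array(d['dist_coeffs'],float)).reshape(-1,2)
    T=np.array(d['world_from_camera']); return T[:3,3],np.c_[p,np.ones(len(p))]@T[:3,:3].T
def onz(d,uv,z):
    o,r=ray(d,uv); return o+r*((z-o[2])/r[:,2])[:,None]
def pts(d,uv):
    uv=np.array(uv,int).reshape(-1,2); o,r=ray(d,uv); return o+r*d['z_map'][uv[:,1],uv[:,0]][:,None]
def proj(d,P):
    T=np.linalg.inv(np.array(d['world_from_camera'])); 
    r,_=cv2.Rodrigues(T[:3,:3]); return cv2.projectPoints(np.array(P,float).reshape(-1,1,3),r,T[:3,3],K(d),np.array(d['dist_coeffs'],float))[0].reshape(-1,2)
E
python3 - <<'E'
from h import *
s=telemetry.sense(); print(s); print(bot.grip_depth)
for n in('scene','top'):
    d=grab(n,n+'0.png'); print(n,d['vfov'],d['cx'],d['cy'],d['dist_coeffs'],np.round(d['world_from_camera'],3).tolist())
E
```

```text
{'clock': 0.0, 'qpos': array([-1.39423133,  0.33391821,  0.0398732 ,  1.46630651, -0.01342259,
        1.34328061, -0.05849505]), 'qvel': array([-0.00104333, -0.00044219, -0.00141896,  0.00113194, -0.00112929,
       -0.00101914, -0.0005158 ]), 'joint_efforts': array([-2.12418913e-04, -6.56358790e+01,  1.33500595e+00, -4.03781641e+01,
       -5.98802883e-02,  4.49040311e-02,  1.18878197e-04]), 'eef_pos': array([0.17687422, 0.62497211, 0.22163729]), 'tcp_rot': array([-6.85004411e-05,  1.37454533e-01,  9.90507735e-01, -8.20463928e-04]), 'wrist_force': array([ 0.4984668 , -0.59880582, -0.0405828 ]), 'moment': array([ 0.0325523 , -0.00190361,  0.07372526]), 'gripper_width': 1.0001963644114824}
0.0187
scene 50.06006424116175 278.61693150382183 213.75354959929376 [0.03067623 0.         0.         0.         0.        ] [[-0.718, 0.515, -0.469, 1.152], [0.696, 0.523, -0.492, 0.681], [-0.008, -0.679, -0.734, 1.002], [0.0, 0.0, 0.0, 1.0]]
top 50.88849763422871 278.8231088159254 214.10505291477443 [-0.11680157  0.          0.          0.          0.        ] [[0.024, -0.998, 0.062, 0.481], [-1.0, -0.024, -0.008, 0.09], [0.01, -0.062, -0.998, 1.555], [0.0, 0.0, 0.0, 1.0]]
```

View pics/top0.png

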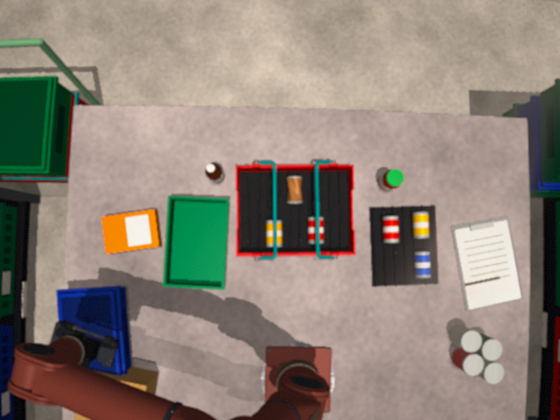

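View pics/scene0.png

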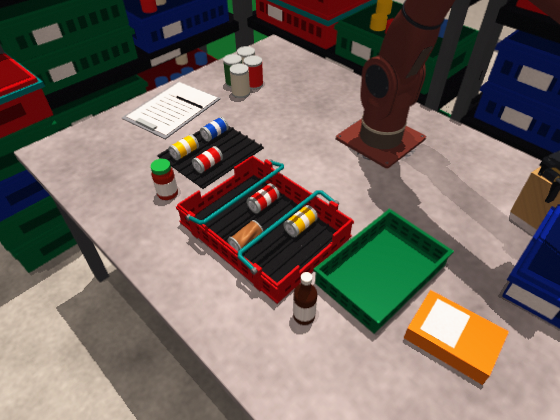

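The top view shows the crate at about (295,210), with a crushed tin (295,189), yellow tin (274,233) and red tin (316,230) inside. The mat at (403,245) holds red (391,229), yellow (421,225) and blue (423,264). The tray is at (197,242).

```bash
cat >> h.py <<'E'
def cloud(d,mask):
    v,u=np.nonzero(mask&(d['z_map']>0)); return np.c_[u,v],pts(d,np.c_[u,v])
def hsv(d): return cv2.cvtColor(d['image'],cv2.COLOR_BGR2HSV)
def rect(P):
    r=cv2.minAreaRect((P[:,:2]*1000).astype(np.float32)); return np.round(np.array(r[0])/1000,4),np.round(r[1],1),round(r[2],2)
E
python3 - <<'E'
from h import *
d=grab('top'); h=hsv(d); H,S,V=h[...,0],h[...,1],h[...,2]
def roi(m,u0,u1,v0,v1):
    z=np.zeros_like(m); z[v0:v1,u0:u1]=m[v0:v1,u0:u1]; return z
red=((H<8)|(H>172))&(S>150)&(V>80)
uv,P=cloud(d,roi(red,225,362,155,265)); k=(P[:,2]>.06)&(P[:,2]<.1)
print('crate',rect(P[k]),np.median(P[k,2]),k.sum())
c=cv2.convexHull(uv[k].astype(np.float32)); print(rect(onz(d,c.reshape(-1,2),.08)))
g=(H>60)&(H<90)&(S>120)&(V>60)
uv,P=cloud(d,roi(g,155,233,185,295)); print('tray',rect(P),np.percentile(P[:,2],[2,50,98]));k=P[:,2]>.05; print(rect(P[k]))
b=(V<70)
uv,P=cloud(d,roi(b,366,440,200,292)); k=(P[:,2]<.02);print('mat',rect(P[k]),rect(onz(d,uv[k],.01)))
t=(H>80)&(H<100)&(S>80)
uv,P=cloud(d,roi(t,225,362,150,270))
for m in (uv[:,0]<295,uv[:,0]>=295):
    Q=P[m]; print('bar',Q.shape,np.round(np.percentile(Q,[5,50,95],axis=0),3).tolist())
print(roi(red,310,323,215,245).sum())
for n,(u,v) in dict(cr=(295,189),y4=(274,233),r5=(316,230),r1=(391,229),y2=(421,225),b3=(423,264)).items():
    z=d['z_map'][v-20:v+20,u-12:u+13]; print(n,pts(d,[[u,v]]).round(4))
big=cv2.resize(d['image'][150:300,155:445],None,fx=2.7,fy=2.7,interpolation=cv2.INTER_CUBIC); cv2.imwrite('pics/z1.png',big)
E
```

```text
crate (array([0.5901, 0.0247]), array([310.7, 397. ]), 1.75) 0.07841401217032251 859
(array([0.5909, 0.0248]), array([312.9, 395.7]), 1.72)
tray (array([0.4716, 0.3574]), array([207.9, 308.7]), 88.66) [-0.00196423  0.00602179  0.06840139]
(array([0.4716, 0.3574]), array([207.9, 308.7]), 88.66)
mat (array([ 0.4768, -0.3647]), array([273.2, 230.9]), 2.98) (array([ 0.4775, -0.3649]), array([272.6, 231.1]), 3.23)
bar (483, 3) [[0.429, 0.085, 0.001], [0.617, 0.095, 0.099], [0.744, 0.127, 0.106]]
bar (525, 3) [[0.434, -0.082, 0.004], [0.612, -0.048, 0.108], [0.75, -0.039, 0.115]]
96
cr [[0.661  0.0251 0.0568]]
y4 [[0.5083 0.0931 0.1024]]
r5 [[ 0.5212 -0.0444  0.1098]]
r1 [[ 0.5316 -0.3051  0.0657]]
y2 [[ 0.5479 -0.4119  0.0601]]
b3 [[ 0.4139 -0.4219  0.055 ]]
```

View pics/z1.png

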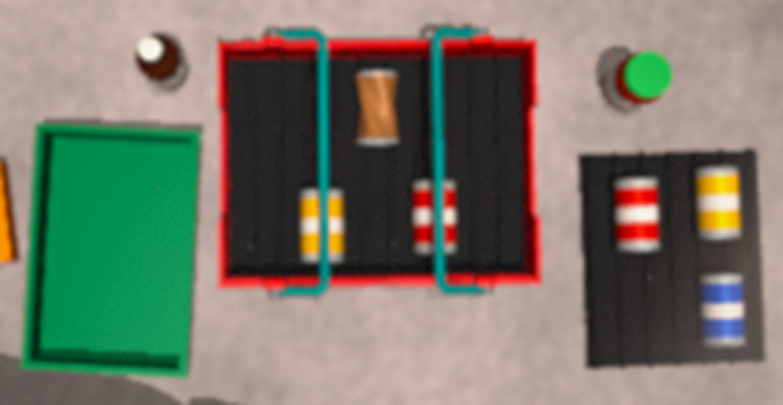

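```bash
cat >> h.py <<'E'
from scipy.spatial.transform import Rotation as R
CR=(np.array([.5905,.0248]),np.radians(1.73)); MAT=(np.array([.477,-.365]),np.radians(3.1)); TR=(np.array([.4716,.3574]),np.radians(-1.34))
def w(fr,x,y,z):
    c,a=fr; return np.array([c[0]+x*np.cos(a)-y*np.sin(a),c[1]+x*np.sin(a)+y*np.cos(a),z])
def loc(fr,P):
    c,a=fr; d=np.atleast_2d(P)[:,:2]-c; return np.c_[d[:,0]*np.cos(a)+d[:,1]*np.sin(a),-d[:,0]*np.sin(a)+d[:,1]*np.cos(a)]
def plan(targets,yaw):
    """targets: world TCP points; yaw: tool y axis angle from world +y"""
    s=telemetry.sense(); q=s['tcp_rot']; R0=R.from_quat([q[1],q[2],q[3],q[0]])
    Rt=R.from_matrix(np.c_[[-np.cos(yaw),-np.sin(yaw),0],[-np.sin(yaw),np.cos(yaw),0],[0,0,-1]])
    rv=(R0.inv()*Rt).as_rotvec()/(np.pi/2)
    print('t',round(s['clock'],2),'eef',s['eef_pos'].round(4),'F',s['wrist_force'].round(1),'w',round(s['gripper_width'],3),'q',s['qpos'].round(2))
    for t in targets: print((R0.inv().apply(np.array(t)-s['eef_pos'])/.25).round(3).tolist(),rv.round(3).tolist())
E
python3 - <<'E'
from h import *
print(w(CR,0,.07,.0),w(CR,0,-.0725,0))
plan([w(CR,0,.0705,.30),w(CR,0,.0705,.2)],CR[1])
E
```

```text
[0.58838673 0.09476809 0.        ] [ 0.59268875 -0.04766695  0.        ]
t 0.15 eef [0.1769 0.6251 0.2219] F [1.1 0.6 1.2] w 1.002 q [-1.39  0.33  0.04  1.47 -0.01  1.34 -0.06]
[-2.161, -1.591, -0.31] [-0.001, -0.0, -0.195]
[-2.161, -1.591, 0.09] [-0.001, -0.0, -0.195]
```

send_rows --increments '[[0, [-0.2, -0.15, -0.15], [0, 0, -0.1]], [0, [-0.4, -0.3, -0.3], [0, 0, -0.195]], [0, [-0.6, -0.44, -0.31], [0, 0, -0.195]], [0, [-0.8, -0.59, -0.31], [0, 0, -0.195]], [0, [-1, -0.74, -0.31], [0, 0, -0.195]]]' --grip_force 20

```text
clock: 0.78
eef_pos: [0.3578, 0.3909, 0.2997]
tcp_rot: [0.0, -0.015, 1.0, -0.0]
wrist_force: [1.1, 0.2, 0.5]
gripper_width: 0.543
```

```bash
python3 - <<'E'
from h import *
plan([w(CR,0,.0705,.30),w(CR,0,.0705,.2)],CR[1])
E
```

```text
t 0.78 eef [0.3578 0.3909 0.2997] F [1.1 0.2 0.5] w 0.543 q [-1.07  0.05  0.17  1.64 -0.01  1.45  0.7 ]
[-0.886, -1.21, -0.0] [-0.0, 0.0, 0.0]
[-0.886, -1.21, 0.4] [-0.0, 0.0, 0.0]
```

send_rows --increments '[[0, [-0.18, -0.2, 0], [0, 0, 0]], [0, [-0.36, -0.4, 0], [0, 0, 0]], [0, [-0.54, -0.6, 0], [0, 0, 0]], [0, [-0.72, -0.8, 0], [0, 0, 0]], [0, [-0.886, -1, 0], [0, 0, 0]]]'

```text
clock: 1.4
eef_pos: [0.572, 0.1638, 0.2998]
tcp_rot: [0.0, -0.015, 1.0, -0.0]
wrist_force: [0.7, 0.5, 0.8]
gripper_width: 0.501
```

```bash
python3 - <<'E'
from h import *
plan([w(CR,0,.0705,.30),w(CR,0,.0705,.15),w(CR,0,.0700,.085)],CR[1])
d=grab('top','t1.png')
# bars refine: teal thin pixels
h=hsv(d);H,S=h[...,0],h[...,1]; m=(H>80)&(H<100)&(S>80)
uv,P=cloud(d,m); L=loc(CR,P)
for s in (1,-1):
    for x0 in(-.12,-.08,-.04,.04,.08,.12):
        k=(abs(L[:,0]-x0)<.02)&(s*L[:,1]>.03)&(s*L[:,1]<.12)&(P[:,2]>.07)
        if k.sum(): print(s,x0,k.sum(),L[k,1].mean().round(4),np.percentile(P[k,2],[10,50,90]).round(4))
E
```

```text
t 1.4 eef [0.572  0.1638 0.2998] F [0.7 0.5 0.8] w 0.501 q [-0.72  0.2   0.44  1.5  -0.08  1.46  1.32]
[-0.057, -0.276, -0.001] [-0.0, 0.0, 0.0]
[-0.057, -0.276, 0.599] [-0.0, 0.0, 0.0]
[-0.057, -0.277, 0.859] [-0.0, 0.0, 0.0]
1 -0.08 26 0.0695 [0.0985 0.1031 0.1073]
1 -0.04 21 0.0691 [0.0995 0.1027 0.4111]
1 0.04 6 0.07 [0.1006 0.1064 0.4122]
1 0.08 36 0.0698 [0.0986 0.1034 0.1073]
1 0.12 42 0.0708 [0.0969 0.1009 0.1068]
-1 -0.12 44 -0.071 [0.1059 0.1099 0.1134]
-1 -0.08 36 -0.0702 [0.1065 0.1104 0.1141]
-1 -0.04 39 -0.0701 [0.1064 0.1106 0.1144]
-1 0.04 48 -0.0699 [0.107  0.1112 0.1159]
-1 0.08 49 -0.0706 [0.1053 0.11   0.1132]
-1 0.12 36 -0.0693 [0.1065 0.1113 0.1147]
```

send_rows --increments '[[0, [-0.04, -0.2, 0], [0, 0, 0]], [0, [-0.057, -0.277, 0.2], [0, 0, 0]], [0, [-0.057, -0.277, 0.44], [0, 0, 0]], [0, [-0.057, -0.277, 0.67], [0, 0, 0]], [0, [-0.057, -0.277, 0.871], [0, 0, 0]]]'

```text
clock: 2.08
eef_pos: [0.5919, 0.0846, 0.08]
tcp_rot: [0.001, -0.011, 1.0, -0.003]
wrist_force: [-0.4, 0.7, -0.0]
gripper_width: 0.502
```

send_rows --increments '[[0, [0, 0, 0], [0, 0, 0]], [-1, [0, 0, 0], [0, 0, 0]], [-1, [0, 0, 0], [0, 0, 0]], [-1, [0, 0, 0], [0, 0, 0]], [-1, [0, 0, 0], [0, 0, 0]]]'

```text
clock: 2.7
eef_pos: [0.5933, 0.0941, 0.0822]
tcp_rot: [0.003, -0.014, 1.0, 0.003]
wrist_force: [3.0, 31.5, -5.4]
gripper_width: 0.137
```

```bash
cat >> h.py <<'E'
def arc(s,a0,a1,n,zoff=-.019):
    return [w(CR,0,s*(.130-.062*np.cos(a)),.086+.062*np.sin(a)+zoff) for a in np.linspace(a0,a1,n+1)[1:]]
E
python3 - <<'E'
from h import *
s=telemetry.sense(); print(loc(CR,s['eef_pos']))
plan(arc(1,.22,3.14,10),CR[1])
E
```

```text
[[0.00492503 0.06922267]]
t 2.7 eef [0.5933 0.0941 0.0822] F [ 3.  31.5 -5.4] w 0.137 q [-0.6   0.36  0.45  1.77 -0.19  1.04  1.52]
[0.019, 0.027, -0.061] [0.004, 0.004, -0.002]
[0.019, 0.072, -0.117] [0.004, 0.004, -0.002]
[0.019, 0.131, -0.159] [0.004, 0.004, -0.002]
[0.019, 0.199, -0.182] [0.004, 0.004, -0.002]
[0.019, 0.271, -0.184] [0.004, 0.004, -0.002]
[0.02, 0.341, -0.166] [0.004, 0.004, -0.002]
[0.02, 0.402, -0.128] [0.004, 0.004, -0.002]
[0.02, 0.45, -0.074] [0.004, 0.004, -0.002]
[0.021, 0.481, -0.008] [0.004, 0.004, -0.002]
[0.021, 0.491, 0.063] [0.004, 0.004, -0.002]
```

send_rows --increments '[[-1, [0, 0.027, -0.061], [0, 0, 0]], [-1, [0, 0.072, -0.117], [0, 0, 0]], [-1, [0, 0.131, -0.159], [0, 0, 0]], [-1, [0, 0.199, -0.182], [0, 0, 0]], [-1, [0, 0.271, -0.184], [0, 0, 0]]]'

```text
clock: 3.32
eef_pos: [0.5936, 0.1589, 0.1339]
tcp_rot: [0.006, -0.012, 1.0, 0.003]
wrist_force: [-1.7, -3.8, 5.5]
gripper_width: 0.131
```

```bash
python3 - <<'E'
from h import *
s=telemetry.sense(); l=loc(CR,s['eef_pos'])[0]; print(l,s['eef_pos'][2]+.019)
plan(arc(1,np.arctan2(s['eef_pos'][2]+.019-.086,.13-l[1]),3.16,5),CR[1])
E
```

```text
[0.00712475 0.13398458] 0.15288825541407025
t 3.33 eef [0.5936 0.1589 0.1339] F [-1.7 -3.8  5.5] w 0.131 q [-0.69  0.33  0.44  1.7  -0.15  1.14  1.39]
[0.029, 0.072, 0.036] [0.003, 0.007, -0.004]
[0.03, 0.138, 0.074] [0.003, 0.007, -0.004]
[0.031, 0.189, 0.13] [0.003, 0.007, -0.004]
[0.032, 0.221, 0.198] [0.003, 0.007, -0.004]
[0.033, 0.23, 0.273] [0.003, 0.007, -0.004]
```

send_rows --increments '[[-1, [0, 0.072, 0.018], [0, 0, 0]], [-1, [0, 0.138, 0.056], [0, 0, 0]], [-1, [0, 0.189, 0.112], [0, 0, 0]], [-1, [0, 0.221, 0.18], [0, 0, 0]], [-1, [0, 0.228, 0.258], [0, 0, 0]]]'

```text
clock: 3.95
eef_pos: [0.5933, 0.218, 0.0698]
tcp_rot: [0.006, -0.013, 1.0, 0.004]
wrist_force: [-2.5, 1.2, 4.4]
gripper_width: 0.128
```

send_rows --increments '[[-1, [0, 0, 0.015], [0, 0, 0]], [-1, [0, 0, 0.015], [0, 0, 0]]]'

```text
clock: 4.2
eef_pos: [0.5936, 0.2181, 0.0668]
tcp_rot: [0.007, -0.012, 1.0, 0.004]
wrist_force: [-7.8, -1.4, 14.7]
gripper_width: 0.129
```

```bash
python3 - <<'E'
from h import *
s=telemetry.sense(); l=loc(CR,s['eef_pos'])[0]; print(l,s['eef_pos'],s['wrist_force'],s['gripper_width'])
d=grab('top','t2.png'); h=hsv(d);H,S=h[...,0],h[...,1]; m=(H>80)&(H<100)&(S>80)
uv,P=cloud(d,m); L=loc(CR,P);k=(L[:,1]>.15)&(L[:,1]<.23)&(abs(L[:,0])<.14)&(P[:,2]<.2)
print(k.sum(),L[k,1].mean(),np.percentile(P[k,2],[10,50,90]))
E
```

```text
[0.00894502 0.19311023] [0.59361102 0.21809226 0.06682966] [-7.83964556 -1.42431109 14.72072236] 0.128911762753888
17 0.19169701923614454 [0.00801928 0.09339471 0.09725558]
```

send_rows --increments '[[-0.2, [0, 0, 0], [0, 0, 0]], [-0.2, [0, 0, 0], [0, 0, 0]], [-0.2, [0, 0, -0.2], [0, 0, 0]], [-0.2, [0, 0, -0.4], [0, 0, 0]], [-0.2, [0, 0, -0.6], [0, 0, 0]]]'

```text
clock: 4.88
eef_pos: [0.5917, 0.2165, 0.2178]
tcp_rot: [0.007, -0.012, 1.0, 0.004]
wrist_force: [1.3, 0.3, -0.7]
gripper_width: 0.399
```

```bash
python3 - <<'E'
from h import *
plan([w(CR,0,-.0705,.2),w(CR,0,-.0705,.09)],CR[1])
E
```

```text
t 4.88 eef [0.5917 0.2165 0.2178] F [ 1.3  0.3 -0.7] w 0.399 q [-0.77  0.3   0.43  1.56 -0.13  1.3   1.28]
[0.023, -1.049, 0.062] [0.005, 0.008, -0.004]
[0.029, -1.053, 0.502] [0.005, 0.008, -0.004]
```

send_rows --increments '[[0, [0, -0.24, 0], [0.005, 0.008, -0.004]], [0, [0, -0.48, 0], [0.005, 0.008, -0.004]], [0, [0.01, -0.7, 0], [0.005, 0.008, -0.004]], [0, [0.02, -0.9, 0], [0.005, 0.008, -0.004]], [0, [0.02, -1, 0], [0.005, 0.008, -0.004]]]'

```text
clock: 5.5
eef_pos: [0.5925, -0.0375, 0.2155]
tcp_rot: [0.001, -0.013, 1.0, -0.0]
wrist_force: [0.7, 0.0, 0.5]
gripper_width: 0.504
```

```bash
python3 - <<'E'
from h import *
plan([w(CR,0,-.0705,.2),w(CR,0,-.0705,.09)],CR[1])
E
```

```text
t 5.5 eef [ 0.5925 -0.0375  0.2155] F [0.7 0.  0.5] w 0.504 q [-0.48  0.24  0.56  1.64 -0.13  1.3   1.7 ]
[0.0, -0.033, 0.062] [-0.0, 0.001, -0.002]
[0.001, -0.033, 0.502] [-0.0, 0.001, -0.002]
```

send_rows --increments '[[0, [0, -0.033, 0.1], [0, 0, 0]], [0, [0, -0.033, 0.3], [0, 0, 0]], [0, [0, -0.033, 0.502], [0, 0, 0]], [0, [0, -0.033, 0.502], [0, 0, 0]], [-1, [0, -0.033, 0.502], [0, 0, 0]]]'

```text
clock: 6.12
eef_pos: [0.5939, -0.0461, 0.0916]
tcp_rot: [0.001, -0.013, 1.0, -0.0]
wrist_force: [-0.1, 0.3, 0.3]
gripper_width: 0.449
```

send_rows --increments '[[-1, [0, 0, 0], [0, 0, 0]], [-1, [0, 0, 0], [0, 0, 0]], [-1, [0, 0, 0], [0, 0, 0]]]'

```text
clock: 6.5
eef_pos: [0.5943, -0.0457, 0.0924]
tcp_rot: [0.002, -0.013, 1.0, 0.0]
wrist_force: [-0.1, 13.4, 4.0]
gripper_width: 0.132
```

```bash
python3 - <<'E'
from h import *
s=telemetry.sense(); l=loc(CR,s['eef_pos'])[0]; print(l,s['eef_pos'])
plan(arc(-1,.34,3.16,10,s['eef_pos'][2]-.107),CR[1])
E
```

```text
[ 0.00170362 -0.07056442] [ 0.59433316 -0.04568082  0.09241987]
t 6.5 eef [ 0.5943 -0.0457  0.0924] F [-0.1 13.4  4. ] w 0.132 q [-0.44  0.35  0.54  1.78 -0.21  1.06  1.77]
[0.006, -0.036, -0.061] [-0.0, 0.003, -0.002]
[0.006, -0.084, -0.111] [-0.0, 0.003, -0.002]
[0.006, -0.145, -0.146] [-0.0, 0.003, -0.002]
[0.005, -0.212, -0.163] [-0.0, 0.003, -0.002]
[0.005, -0.282, -0.16] [-0.0, 0.003, -0.002]
[0.005, -0.348, -0.138] [-0.0, 0.003, -0.002]
[0.005, -0.406, -0.099] [-0.0, 0.003, -0.002]
[0.005, -0.45, -0.045] [-0.0, 0.003, -0.002]
[0.005, -0.477, 0.019] [-0.0, 0.003, -0.002]
[0.005, -0.486, 0.089] [-0.0, 0.003, -0.002]
```

send_rows --increments '[[-1, [0, -0.036, -0.061], [0, 0, 0]], [-1, [0, -0.084, -0.111], [0, 0, 0]], [-1, [0, -0.145, -0.146], [0, 0, 0]], [-1, [0, -0.212, -0.163], [0, 0, 0]], [-1, [0, -0.282, -0.16], [0, 0, 0]]]'

```text
clock: 7.12
eef_pos: [0.597, -0.1144, 0.1343]
tcp_rot: [0.003, -0.014, 1.0, 0.001]
wrist_force: [-0.1, 4.9, 2.1]
gripper_width: 0.133
```

```bash
python3 - <<'E'
from h import *
s=telemetry.sense(); l=loc(CR,s['eef_pos'])[0]; print(l,s['eef_pos'])
zo=-.0145
plan(arc(-1,np.arctan2(s['eef_pos'][2]-zo-.086,.13+l[1]),3.16,5,zo),CR[1])
E
```

```text
[ 0.00231503 -0.13934812] [ 0.59702084 -0.11441472  0.13430203]
t 7.12 eef [ 0.597  -0.1144  0.1343] F [-0.1  4.9  2.1] w 0.133 q [-0.35  0.34  0.57  1.71 -0.2   1.15  1.88]
[0.009, -0.067, 0.026] [0.002, 0.004, -0.001]
[0.009, -0.127, 0.065] [0.002, 0.004, -0.001]
[0.01, -0.173, 0.119] [0.002, 0.004, -0.001]
[0.01, -0.202, 0.184] [0.002, 0.004, -0.001]
[0.011, -0.211, 0.255] [0.002, 0.004, -0.001]
```

send_rows --increments '[[-1, [0, -0.067, 0.026], [0, 0, 0]], [-1, [0, -0.127, 0.065], [0, 0, 0]], [-1, [0, -0.173, 0.119], [0, 0, 0]], [-1, [0, -0.202, 0.184], [0, 0, 0]], [-1, [0, -0.211, 0.258], [0, 0, 0]]]'

```text
clock: 7.75
eef_pos: [0.5994, -0.1663, 0.0692]
tcp_rot: [0.003, -0.015, 1.0, 0.002]
wrist_force: [-4.9, 13.6, 33.3]
gripper_width: 0.128
```

send_rows --increments '[[-1, [0, 0, 0.015], [0, 0, 0]], [-1, [0, 0, 0.015], [0, 0, 0]]]'

```text
clock: 8.0
eef_pos: [0.6004, -0.1661, 0.0663]
tcp_rot: [0.004, -0.015, 1.0, 0.002]
wrist_force: [-5.4, 4.8, 16.6]
gripper_width: 0.128
```

send_rows --increments '[[-0.2, [0, 0, 0], [0, 0, 0]], [-0.2, [0, 0, 0], [0, 0, 0]], [0.2, [0, 0, -0.2], [0, 0, 0]], [0.2, [0, 0, -0.4], [0, 0, 0]], [0.4, [0, 0, -0.6], [0, 0, 0]]]'

```text
clock: 8.62
eef_pos: [0.5988, -0.1674, 0.2171]
tcp_rot: [0.004, -0.014, 1.0, 0.002]
wrist_force: [1.8, 0.0, -0.8]
gripper_width: 0.608
```

```bash
cat >> h.py <<'E'
def bars(d):
    h=hsv(d);H,S=h[...,0],h[...,1]; m=(H>80)&(H<100)&(S>80)
    uv,P=cloud(d,m); L=loc(CR,P); k=(abs(L[:,0])<.13)&(abs(L[:,1])<.22)&(P[:,2]>.07)&(P[:,2]<.17); P,L=P[k],L[k]
    for s in(1,-1):
        k=s*L[:,1]>0
        if k.sum(): print('bar',s,k.sum(),'y',np.percentile(L[k,1],[10,50,90]).round(4),'ztop',np.percentile(P[k,2],[10,50,90]).round(4))
E
python3 - <<'E'
from h import *
plan([],0); d=grab('top','t3.png'); bars(d); grab('scene','s3.png')
E
```

```text
t 8.62 eef [ 0.5988 -0.1674  0.2171] F [ 1.8  0.  -0.8] w 0.608 q [-0.29  0.31  0.61  1.58 -0.19  1.31  1.95]
bar 1 191 y [0.1871 0.1903 0.1935] ztop [0.0861 0.091  0.0949]
bar -1 133 y [-0.193  -0.1895 -0.1862] ztop [0.0861 0.0911 0.096 ]
```

View pics/s3.png

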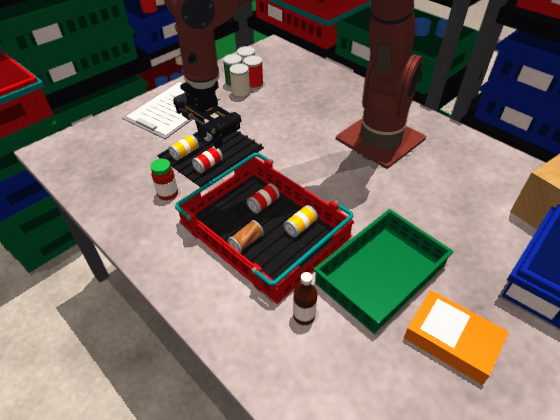

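View pics/t3.png

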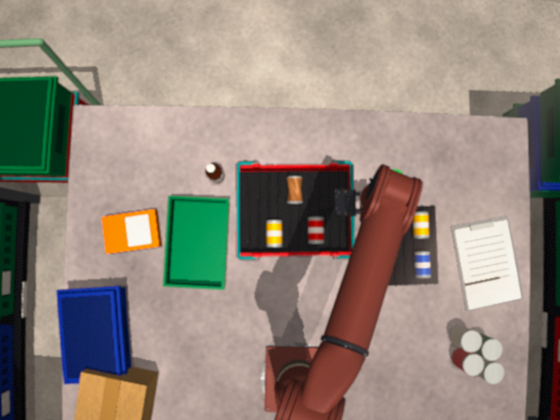

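Both bale arms are now out: the bars lie on the end walls at about (238,210) and (353,210) in the top view. Next I'll measure the tins.

```bash
cat >> h.py <<'E'
def tins(d,show=True):
    h=hsv(d);H,S,V=[h[...,i].astype(int) for i in range(3)]
    M=dict(red=((H<6)|(H>174))&(S>150)&(V>90),yel=(H>18)&(H<34)&(S>140)&(V>110),blu=(H>105)&(H<125)&(S>110)&(V>70),bro=(H>5)&(H<20)&(S>90)&(V>60)&(V<235))
    out=[]
    for n,m in M.items():
        m2=cv2.morphologyEx(m.astype(np.uint8),cv2.MORPH_CLOSE,np.ones((9,3),np.uint8)) if n!='red' else m.astype(np.uint8)
        v,u=np.nonzero(m2); P=onz(d,np.c_[u,v],.05); img=np.zeros_like(m2)
        for fr,nm,hx,hy in((CR,'crate',.137,.165),(MAT,'mat',.15,.13),(TR,'tray',.14,.09)):
            L=loc(fr,P); k=(abs(L[:,0])<hx)&(abs(L[:,1])<hy); img[:]=0; img[v[k],u[k]]=1
            if nm!='crate' or n=='red': img=cv2.morphologyEx(img,cv2.MORPH_CLOSE,np.ones((9,3),np.uint8))
            N,lab,st,ce=cv2.connectedComponentsWithStats(img)
            for i in range(1,N):
                if st[i,4]<60: continue
                vv,uu=np.nonzero(lab==i); r=cv2.minAreaRect(np.c_[uu,vv].astype(np.float32))
                bp=onz(d,cv2.boxPoints(r),.055); c=onz(d,[r[0]],.05)[0]; e=bp[1]-bp[0]; e2=bp[2]-bp[1]; e=e if np.hypot(*e[:2])>np.hypot(*e2[:2]) else e2
                yaw=np.degrees(np.arctan2(e[1],e[0])-fr[1]); yaw=(yaw+90)%180-90
                z=np.percentile(pts(d,np.c_[uu,vv])[:,2],60)
                print(n,nm,'loc',loc(fr,c)[0].round(4),'world',c[:2].round(4),'ztop',round(z,3),'yaw',round(yaw,1),'px',np.round(r[0]),st[i,4],np.round(np.array(r[1])))
E
python3 - <<'E'
from h import *
tins(grab('top'))
E
```

```text
red crate loc [-0.0699 -0.071 ] world [ 0.5228 -0.0483] ztop 0.058 yaw -0.7 px [316. 230.] 286 [18. 15.]
red mat loc [-0.0006  0.0481] world [ 0.4738 -0.317 ] ztop 0.668 yaw -2.5 px [393. 246.] 2629 [88. 48.]
yel crate loc [-0.0809  0.0708] world [0.5075 0.0931] ztop 0.057 yaw -0.4 px [274. 234.] 313 [19. 16.]
yel mat loc [ 0.0702 -0.0541] world [ 0.55   -0.4153] ztop 0.057 yaw -2.8 px [421. 224.] 289 [19. 14.]
blu mat loc [-0.068  -0.0515] world [ 0.4119 -0.4201] ztop 0.058 yaw -2.4 px [422. 264.] 231 [17. 14.]
bro crate loc [0.0713 0.0013] world [0.6617 0.0282] ztop 0.054 yaw -0.6 px [294. 189.] 358 [22. 16.]
bro crate loc [-0.079   0.0946] world [0.5087 0.117 ] ztop 0.049 yaw -0.3 px [267. 233.] 83 [20.  4.]
bro crate loc [-0.0793  0.0486] world [0.5098 0.071 ] ztop 0.04 yaw -0.4 px [280. 233.] 65 [20.  3.]
bro mat loc [ 0.0719 -0.0325] world [ 0.5506 -0.3936] ztop 0.05 yaw 3.1 px [415. 224.] 114 [22.  6.]
```

```bash
python3 - <<'E'
from h import *
plan([w(CR,.071,0,.2),w(CR,.071,0,.02)],CR[1])
E
```

```text
t 8.78 eef [ 0.6005 -0.1678  0.2186] F [ 0.1 -0.2 -1.1] w 0.681 q [-0.29  0.3   0.61  1.58 -0.19  1.31  1.95]
[-0.266, 0.772, 0.081] [0.002, 0.009, -0.001]
[-0.256, 0.769, 0.8] [0.002, 0.009, -0.001]
```

send_rows --increments '[[0.8, [-0.08, 0.22, 0], [0.002, 0.009, 0]], [0.8, [-0.17, 0.44, 0], [0.002, 0.009, 0]], [0.8, [-0.25, 0.64, 0], [0.002, 0.009, 0]], [0.8, [-0.266, 0.772, 0.08], [0.002, 0.009, 0]], [0.8, [-0.266, 0.772, 0.08], [0.002, 0.009, 0]]]'

```text
clock: 9.4
eef_pos: [0.6603, 0.0313, 0.196]
tcp_rot: [-0.003, -0.017, 1.0, 0.0]
wrist_force: [-0.2, -0.3, 0.0]
gripper_width: 0.897
```

```bash
python3 - <<'E'
from h import *
plan([w(CR,.071,0,.2),w(CR,.071,0,.02)],CR[1])
E
```

```text
t 9.4 eef [0.6603 0.0313 0.196 ] F [-0.2 -0.3  0. ] w 0.897 q [-0.5   0.4   0.52  1.49 -0.21  1.31  1.64]
[-0.004, -0.017, -0.016] [0.0, -0.004, 0.003]
[-0.008, -0.018, 0.704] [0.0, -0.004, 0.003]
```

send_rows --increments '[[0.8, [-0.006, -0.018, 0.2], [0, -0.004, 0.003]], [0.8, [-0.008, -0.018, 0.4], [0, -0.004, 0.003]], [0.8, [-0.008, -0.018, 0.56], [0, -0.004, 0.003]], [0.8, [-0.008, -0.018, 0.66], [0, -0.004, 0.003]], [0.8, [-0.008, -0.018, 0.704], [0, -0.004, 0.003]]]'

```text
clock: 10.02
eef_pos: [0.6599, 0.0252, 0.0177]
tcp_rot: [-0.001, -0.014, 1.0, -0.0]
wrist_force: [-0.2, -0.2, 0.7]
gripper_width: 0.9
```

send_rows --increments '[[0.8, [0, 0, 0], [0, 0, 0]], [-1, [0, 0, 0], [0, 0, 0]], [-1, [0, 0, 0], [0, 0, 0]], [-1, [0, 0, 0], [0, 0, 0]], [-1, [0, 0, 0], [0, 0, 0]]]' --grip_force 20

```text
clock: 10.65
eef_pos: [0.6603, 0.0267, 0.0183]
tcp_rot: [-0.001, -0.014, 1.0, 0.001]
wrist_force: [-2.0, 11.2, 5.7]
gripper_width: 0.532
```

```bash
python3 - <<'E'
from h import *
s=telemetry.sense();print(loc(CR,s['eef_pos']))
plan([],CR[1])
E
```

```text
[[ 0.06979858 -0.00021   ]]
t 10.65 eef [0.6603 0.0267 0.0183] F [-2.  11.2  5.7] w 0.532 q [-0.46  0.56  0.47  1.66 -0.29  1.    1.71]
```

send_rows --increments '[[-1, [0, 0, -0.08], [0, 0, 0]], [-1, [0, 0, -0.25], [0, 0, 0]], [-1, [0, 0, -0.45], [0, 0, 0]], [-1, [0, 0, -0.65], [0, 0, 0]], [-1, [0, 0, -0.8], [0, 0, 0]]]'

```text
clock: 11.28
eef_pos: [0.661, 0.0257, 0.2219]
tcp_rot: [0.0, -0.014, 1.0, 0.0]
wrist_force: [0.1, -0.4, -1.9]
gripper_width: 0.51
```

```bash
python3 - <<'E'
from h import *
plan([w(TR,0,0,.22),w(TR,0,0,.018)],TR[1])
E
```

```text
t 11.28 eef [0.661  0.0257 0.2219] F [ 0.1 -0.4 -1.9] w 0.51 q [-0.5   0.39  0.54  1.46 -0.2   1.35  1.64]
[0.72, 1.347, 0.008] [0.001, 0.0, 0.033]
[0.72, 1.347, 0.816] [0.001, 0.0, 0.033]
```

send_rows --increments '[[-1, [0.1, 0.12, 0], [0, 0, 0]], [-1, [0.24, 0.28, 0], [0, 0, 0.01]], [-1, [0.36, 0.45, 0], [0, 0, 0.02]], [-1, [0.48, 0.63, 0], [0, 0, 0.033]], [-1, [0.58, 0.82, 0], [0, 0, 0.033]]]'

```text
clock: 11.9
eef_pos: [0.5093, 0.227, 0.2232]
tcp_rot: [0.001, 0.013, 1.0, 0.001]
wrist_force: [1.9, -0.2, -2.4]
gripper_width: 0.509
```

```bash
python3 - <<'E'
from h import *
plan([w(TR,0,0,.22),w(TR,0,0,.018)],TR[1])
E
```

```text
t 11.9 eef [0.5093 0.227  0.2232] F [ 1.9 -0.2 -2.4] w 0.509 q [-0.88  0.14  0.42  1.71 -0.06  1.3   1.1 ]
[0.164, 0.517, 0.013] [0.001, 0.001, -0.001]
[0.165, 0.516, 0.821] [0.001, 0.001, -0.001]
```

send_rows --increments '[[-1, [0.08, 0.2, 0], [0, 0, 0]], [-1, [0.14, 0.4, 0], [0, 0, 0]], [-1, [0.164, 0.5, 0.05], [0, 0, 0]], [-1, [0.164, 0.516, 0.2], [0, 0, 0]], [-1, [0.164, 0.516, 0.4], [0, 0, 0]]]'

```text
clock: 12.52
eef_pos: [0.4728, 0.3573, 0.1234]
tcp_rot: [0.002, 0.013, 1.0, 0.001]
wrist_force: [-0.3, 1.0, -2.4]
gripper_width: 0.513
```

```bash
python3 - <<'E'
from h import *
plan([w(TR,0,0,.05),w(TR,0,0,.018)],TR[1])
E
```

```text
t 12.53 eef [0.4728 0.3573 0.1234] F [-0.3  1.  -2.4] w 0.513 q [-1.    0.29  0.33  1.75 -0.1   1.11  0.91]
[0.006, -0.001, 0.294] [0.002, 0.002, -0.001]
[0.006, -0.001, 0.422] [0.002, 0.002, -0.001]
```

send_rows --increments '[[-1, [0, 0, 0.15], [0, 0, 0]], [-1, [0, 0, 0.28], [0, 0, 0]], [-1, [0, 0, 0.36], [0, 0, 0]], [-1, [0, 0, 0.41], [0, 0, 0]], [-1, [0, 0, 0.425], [0, 0, 0]]]'

```text
clock: 13.15
eef_pos: [0.4734, 0.357, 0.0168]
tcp_rot: [0.002, 0.013, 1.0, 0.001]
wrist_force: [-0.4, 0.6, -2.0]
gripper_width: 0.512
```

send_rows --increments '[[-1, [0, 0, 0.005], [0, 0, 0]], [-1, [0, 0, 0.005], [0, 0, 0]]]'

```text
clock: 13.4
eef_pos: [0.4739, 0.3572, 0.0164]
tcp_rot: [0.002, 0.013, 1.0, 0.001]
wrist_force: [-1.1, 0.7, -0.6]
gripper_width: 0.509
```

send_rows --increments '[[-1, [0, 0, 0.01], [0, 0, 0]], [-1, [0, 0, 0.01], [0, 0, 0]]]'

```text
clock: 13.65
eef_pos: [0.474, 0.3573, 0.016]
tcp_rot: [0.002, 0.013, 1.0, 0.002]
wrist_force: [-8.0, -4.8, 17.5]
gripper_width: 0.515
```

send_rows --increments '[[0.4, [0, 0, 0], [0, 0, 0]], [0.8, [0, 0, 0], [0, 0, 0]], [0.8, [0, 0, 0], [0, 0, 0]], [0.8, [0, 0, -0.2], [0, 0, 0]], [0.8, [0, 0, -0.4], [0, 0, 0]]]'

```text
clock: 14.28
eef_pos: [0.4733, 0.3566, 0.1166]
tcp_rot: [0.002, 0.013, 1.0, 0.001]
wrist_force: [0.7, 0.7, -0.4]
gripper_width: 0.888
```

send_rows --increments '[[0.8, [0, 0, -0.2], [0, 0, 0]], [0.8, [0, 0, -0.4], [0, 0, 0]], [0.8, [0, -0.2, -0.55], [0, 0, 0]], [0.8, [0, -0.4, -0.65], [0, 0, 0]], [0.8, [0, -0.6, -0.65], [0, 0, 0]]]'

```text
clock: 14.9
eef_pos: [0.4696, 0.205, 0.2809]
tcp_rot: [0.003, 0.013, 1.0, 0.002]
wrist_force: [-0.1, -0.2, 0.6]
gripper_width: 0.898
```

```bash
python3 - <<'E'
from h import *
tins(grab('top','t4.png')); plan([w(MAT,.07,-.054,.25)],MAT[1])
E
```

```text
red crate loc [-0.0699 -0.071 ] world [ 0.5228 -0.0483] ztop 0.057 yaw -0.7 px [316. 230.] 304 [18. 15.]
red mat loc [0.0581 0.0526] world [ 0.5321 -0.3093] ztop 0.057 yaw -2.6 px [391. 229.] 305 [18. 16.]
red tray loc [-0.0337 -0.035 ] world [0.4371 0.3232] ztop 0.699 yaw 3.0 px [206. 252.] 1141 [63. 34.]
yel crate loc [-0.0797  0.0711] world [0.5087 0.0934] ztop 0.057 yaw 3.2 px [274. 233.] 283 [19. 15.]
yel mat loc [ 0.0703 -0.0523] world [ 0.55   -0.4135] ztop 0.057 yaw -2.8 px [420. 224.] 300 [19. 15.]
blu mat loc [-0.068  -0.0515] world [ 0.4119 -0.4201] ztop 0.059 yaw -2.4 px [422. 264.] 230 [17. 14.]
bro crate loc [-0.0788  0.0945] world [0.5089 0.1169] ztop 0.055 yaw -3.1 px [267. 233.] 67 [ 5. 20.]
bro crate loc [-0.0793  0.0503] world [0.5097 0.0727] ztop 0.042 yaw -0.4 px [280. 233.] 66 [20.  4.]
bro mat loc [ 0.0691 -0.0335] world [ 0.5478 -0.3947] ztop 0.046 yaw 1.8 px [415. 225.] 116 [20.  6.]
bro tray loc [-0.0611 -0.0038] world [0.4105 0.355 ] ztop 0.702 yaw 23.6 px [196. 260.] 62 [50.  5.]
t 14.95 eef [0.4701 0.1974 0.2803] F [ 2.5 -6.9  0.1] w 0.899 q [-0.91  0.    0.43  1.73  0.    1.4   1.06]
[-0.401, -2.438, 0.118] [0.001, 0.004, -0.056]
```

View pics/t4.png

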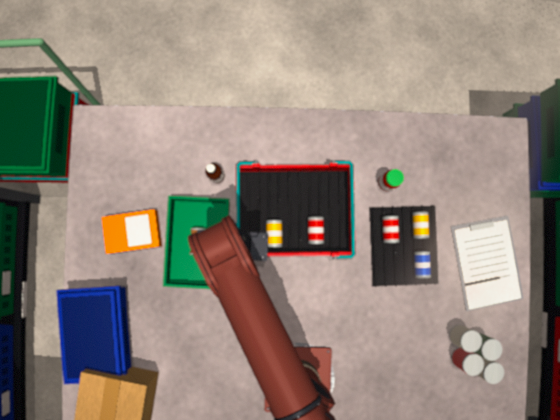

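The crushed tin is in the tray, its edge visible at about (196,235). Next is the red tin on the mat.

send_rows --increments '[[0.8, [-0.04, -0.2, 0], [0, 0, 0]], [0.8, [-0.08, -0.4, 0], [0, 0, -0.01]], [0.8, [-0.12, -0.6, 0], [0, 0, -0.02]], [0.8, [-0.16, -0.8, 0], [0, 0, -0.03]], [0.8, [-0.2, -1, 0], [0, 0, -0.056]]]'

```text
clock: 15.58
eef_pos: [0.5117, -0.0556, 0.28]
tcp_rot: [0.003, -0.028, 1.0, 0.001]
wrist_force: [0.4, 1.0, -0.2]
gripper_width: 0.895
```

```bash
python3 - <<'E'
from h import *
plan([w(MAT,.058,.054,.2),w(MAT,.058,.054,.02)],MAT[1])
E
```

```text
t 15.57 eef [ 0.5117 -0.0556  0.28  ] F [ 0.4  1.  -0.2] w 0.895 q [-0.66  0.    0.7   1.73 -0.    1.4   1.66]
[-0.024, -1.013, 0.318] [0.001, 0.004, 0.001]
[-0.019, -1.014, 1.038] [0.001, 0.004, 0.001]
```

send_rows --increments '[[0.8, [0, -0.22, 0], [0, 0.004, 0]], [0.8, [-0.01, -0.45, 0], [0, 0.004, 0]], [0.8, [-0.02, -0.7, 0.05], [0, 0.004, 0]], [0.8, [-0.022, -0.9, 0.15], [0, 0.004, 0]], [0.8, [-0.022, -1, 0.318], [0, 0.004, 0]]]'

```text
clock: 16.2
eef_pos: [0.5315, -0.3085, 0.1999]
tcp_rot: [0.001, -0.026, 1.0, -0.0]
wrist_force: [0.4, 0.8, -0.1]
gripper_width: 0.899
```

send_rows --increments '[[0.8, [0, 0, 0], [0, 0, 0]]]'

```text
clock: 16.32
eef_pos: [0.5293, -0.3096, 0.1966]
tcp_rot: [-0.002, -0.024, 1.0, -0.0]
wrist_force: [0.2, -0.2, 0.3]
gripper_width: 0.9
```

```bash
python3 - <<'E'
from h import *
plan([w(MAT,.058,.054,.2),w(MAT,.058,.054,.02)],MAT[1])
E
```

```text
t 16.32 eef [ 0.5293 -0.3096  0.1966] F [ 0.2 -0.2  0.3] w 0.9 q [-0.23  0.37  0.88  1.63 -0.29  1.29  2.32]
[-0.011, 0.006, -0.013] [-0.0, -0.003, -0.003]
[-0.014, 0.006, 0.707] [-0.0, -0.003, -0.003]
```

send_rows --increments '[[0.8, [-0.01, 0.006, 0.2], [0, -0.003, 0.002]], [0.8, [-0.014, 0.006, 0.4], [0, -0.003, 0.002]], [0.8, [-0.014, 0.006, 0.56], [0, -0.003, 0.002]], [0.8, [-0.014, 0.006, 0.66], [0, -0.003, 0.002]], [0.8, [-0.014, 0.006, 0.707], [0, -0.003, 0.002]]]'

```text
clock: 16.95
eef_pos: [0.5327, -0.3067, 0.0197]
tcp_rot: [0.0, -0.024, 1.0, 0.0]
wrist_force: [-0.4, -0.7, -0.6]
gripper_width: 0.896
```

send_rows --increments '[[0.8, [0, 0, 0], [0, 0, 0]], [-1, [0, 0, 0], [0, 0, 0]], [-1, [0, 0, 0], [0, 0, 0]], [-1, [0, 0, 0], [0, 0, 0]], [-1, [0, 0, 0], [0, 0, 0]]]'

```text
clock: 17.58
eef_pos: [0.5333, -0.3095, 0.0211]
tcp_rot: [0.001, -0.023, 1.0, -0.002]
wrist_force: [0.2, -5.8, 4.2]
gripper_width: 0.59
```

send_rows --increments '[[-1, [0, 0, -0.08], [0, 0, 0]], [-1, [0, 0, -0.25], [0, 0, 0]], [-1, [0, 0, -0.45], [0, 0, 0]], [-1, [0, 0, -0.65], [0, 0, 0]], [-1, [0, 0, -0.8], [0, 0, 0]]]'

```text
clock: 18.2
eef_pos: [0.5327, -0.309, 0.2245]
tcp_rot: [0.002, -0.023, 1.0, -0.002]
wrist_force: [0.4, -0.6, -1.9]
gripper_width: 0.587
```

```bash
python3 - <<'E'
from h import *
plan([w(CR,.085,-.072,.2),w(CR,.085,-.072,.018)],CR[1])
tins(grab('top'))
E
```

```text
t 18.2 eef [ 0.5327 -0.309   0.2245] F [ 0.4 -0.6 -1.9] w 0.587 q [-0.25  0.35  0.9   1.59 -0.28  1.33  2.3 ]
[-0.626, 1.031, 0.097] [-0.002, 0.003, 0.009]
[-0.623, 1.034, 0.825] [-0.002, 0.003, 0.009]
red crate loc [-0.0699 -0.071 ] world [ 0.5228 -0.0483] ztop 0.058 yaw -0.7 px [316. 230.] 304 [18. 15.]
yel crate loc [-0.0809  0.0708] world [0.5075 0.0931] ztop 0.056 yaw -0.4 px [274. 234.] 313 [19. 16.]
bro crate loc [-0.079   0.0946] world [0.5087 0.117 ] ztop 0.049 yaw -0.3 px [267. 233.] 83 [20.  4.]
bro crate loc [-0.0793  0.0469] world [0.5098 0.0693] ztop 0.04 yaw -0.4 px [281. 233.] 67 [20.  4.]
bro mat loc [-0.0138 -0.0681] world [ 0.4669 -0.4337] ztop 0.662 yaw -0.1 px [426. 249.] 1043 [77. 34.]
bro tray loc [ 0.0032 -0.0054] world [0.4746 0.3519] ztop 0.053 yaw 0.3 px [198. 241.] 293 [13. 23.]
```

send_rows --increments '[[-1, [-0.1, 0.17, 0], [0, 0, 0]], [-1, [-0.22, 0.36, 0], [0, 0, 0]], [-1, [-0.34, 0.56, 0], [0, 0, 0]], [-1, [-0.46, 0.76, 0], [0, 0, 0]], [-1, [-0.57, 0.94, 0], [0, 0, 0.009]]]'

```text
clock: 18.88
eef_pos: [0.6664, -0.0667, 0.2298]
tcp_rot: [0.005, -0.016, 1.0, -0.003]
wrist_force: [-0.0, -0.3, -2.0]
gripper_width: 0.594
```

```bash
python3 - <<'E'
from h import *
plan([w(CR,.085,-.072,.12),w(CR,.085,-.072,.0205)],CR[1])
E
```

```text
t 18.88 eef [ 0.6664 -0.0667  0.2298] F [-0.  -0.3 -2. ] w 0.594 q [-0.55  0.45  0.81  1.44 -0.32  1.38  1.88]
[-0.043, 0.089, 0.439] [-0.003, 0.006, 0.001]
[-0.039, 0.091, 0.837] [-0.003, 0.006, 0.001]
```

send_rows --increments '[[-1, [-0.03, 0.06, 0], [-0.003, 0.006, 0]], [-1, [-0.043, 0.09, 0.05], [-0.003, 0.006, 0]], [-1, [-0.043, 0.09, 0.2], [-0.003, 0.006, 0]], [-1, [-0.043, 0.09, 0.38], [-0.003, 0.006, 0]], [-1, [-0.043, 0.09, 0.5], [-0.003, 0.006, 0]]]'

```text
clock: 19.5
eef_pos: [0.6758, -0.0468, 0.1024]
tcp_rot: [-0.001, -0.014, 1.0, -0.001]
wrist_force: [-0.1, 0.4, -2.1]
gripper_width: 0.585
```

send_rows --increments '[[-1, [0, 0, 0.02], [0, 0, 0]]]'

```text
clock: 19.62
eef_pos: [0.6737, -0.0485, 0.0952]
tcp_rot: [-0.003, -0.013, 1.0, -0.001]
wrist_force: [0.2, 0.0, -1.3]
gripper_width: 0.59
```

```bash
python3 - <<'E'
from h import *
plan([w(CR,.085,-.072,.05),w(CR,.085,-.072,.0205)],CR[1])
E
```

```text
t 19.62 eef [ 0.6737 -0.0485  0.0952] F [ 0.2  0.  -1.3] w 0.59 q [-0.53  0.57  0.75  1.57 -0.41  1.17  1.9 ]
[-0.017, 0.015, 0.181] [-0.001, -0.004, -0.003]
[-0.018, 0.016, 0.299] [-0.001, -0.004, -0.003]
```

send_rows --increments '[[-1, [-0.017, 0.015, 0.08], [0, -0.004, 0]], [-1, [-0.018, 0.016, 0.17], [0, -0.004, 0]], [-1, [-0.018, 0.016, 0.24], [0, -0.004, 0]], [-1, [-0.018, 0.016, 0.28], [0, -0.004, 0]], [-1, [-0.018, 0.016, 0.3], [0, -0.004, 0]]]'

```text
clock: 20.25
eef_pos: [0.6776, -0.0445, 0.0207]
tcp_rot: [0.0, -0.013, 1.0, -0.001]
wrist_force: [-8.6, 4.5, 20.5]
gripper_width: 0.594
```

send_rows --increments '[[-1, [0, 0, 0.004], [0, 0, 0]], [-1, [0, 0, 0.004], [0, 0, 0]]]'

```text
clock: 20.5
eef_pos: [0.6778, -0.044, 0.0207]
tcp_rot: [0.0, -0.013, 1.0, -0.0]
wrist_force: [-4.5, 2.9, 5.6]
gripper_width: 0.593
```

```bash
python3 - <<'E'
from h import *
plan([w(CR,.085,-.072,.0205)],CR[1]);s=telemetry.sense();print(loc(CR,s['eef_pos']))
E
```

```text
t 20.5 eef [ 0.6778 -0.044   0.0207] F [-4.5  2.9  5.6] w 0.593 q [-0.5   0.65  0.7   1.61 -0.47  1.05  1.93]
[0.001, -0.003, 0.001] [-0.0, 0.0, -0.003]
[[ 0.08518322 -0.07137142]]
```

send_rows --increments '[[0.4, [0, 0, 0], [0, 0, 0]], [0.8, [0, 0, 0], [0, 0, 0]], [0.8, [0, 0, 0], [0, 0, 0]], [0.8, [0, 0, -0.2], [0, 0, 0]], [0.8, [0, 0, -0.4], [0, 0, 0]]]'

```text
clock: 21.12
eef_pos: [0.6774, -0.0441, 0.1215]
tcp_rot: [-0.0, -0.013, 1.0, -0.0]
wrist_force: [1.8, 1.1, -0.4]
gripper_width: 0.893
```

send_rows --increments '[[0.8, [0, 0, -0.2], [0, 0, 0]], [0.8, [0, -0.1, -0.35], [0, 0, 0]], [0.8, [0.04, -0.3, -0.4], [0, 0, 0]], [0.8, [0.1, -0.5, -0.4], [0, 0, 0]], [0.8, [0.18, -0.7, -0.4], [0, 0, 0]]]'

```text
clock: 21.75
eef_pos: [0.6366, -0.2217, 0.2218]
tcp_rot: [0.0, -0.013, 1.0, -0.001]
wrist_force: [0.2, 0.2, -0.7]
gripper_width: 0.903
```

```bash
python3 - <<'E'
from h import *
plan([w(MAT,.070,-.054,.2),w(MAT,.070,-.054,.02)],MAT[1])
E
```

```text
t 21.75 eef [ 0.6366 -0.2217  0.2218] F [ 0.2  0.2 -0.7] w 0.903 q [-0.31  0.48  0.83  1.43 -0.35  1.38  2.13]
[0.368, -0.764, 0.088] [-0.001, 0.0, -0.018]
[0.368, -0.763, 0.808] [-0.001, 0.0, -0.018]
```

send_rows --increments '[[0.8, [0.1, -0.2, 0], [0, 0, 0]], [0.8, [0.2, -0.4, 0], [0, 0, -0.01]], [0.8, [0.3, -0.6, 0.02], [0, 0, -0.018]], [0.8, [0.368, -0.764, 0.06], [0, 0, -0.018]], [0.8, [0.368, -0.764, 0.088], [0, 0, -0.018]]]'

```text
clock: 22.38
eef_pos: [0.5461, -0.4198, 0.1999]
tcp_rot: [-0.001, -0.024, 1.0, -0.002]
wrist_force: [-1.2, 0.4, 1.0]
gripper_width: 0.9
```

send_rows --increments '[[0.8, [0, 0, 0], [0, 0, 0]]]'

```text
clock: 22.5
eef_pos: [0.5466, -0.4189, 0.1991]
tcp_rot: [-0.001, -0.024, 1.0, -0.001]
wrist_force: [-0.0, 0.2, -0.3]
gripper_width: 0.898
```

```bash
python3 - <<'E'
from h import *
plan([w(MAT,.070,-.054,.2),w(MAT,.070,-.054,.02)],MAT[1]); tins(grab('top'))
E
```

```text
t 22.5 eef [ 0.5466 -0.4189  0.1991] F [-0.   0.2 -0.3] w 0.898 q [ 0.02  0.53  0.84  1.42 -0.39  1.36  2.49]
[-0.014, 0.014, -0.004] [-0.001, -0.001, -0.004]
[-0.015, 0.016, 0.716] [-0.001, -0.001, -0.004]
red crate loc [ 0.0952 -0.0713] world [ 0.6878 -0.0435] ztop 0.056 yaw -0.8 px [315. 182.] 362 [24. 18.]
red crate loc [-0.0699 -0.071 ] world [ 0.5228 -0.0483] ztop 0.058 yaw -0.7 px [316. 230.] 304 [18. 15.]
yel crate loc [-0.0809  0.0708] world [0.5075 0.0931] ztop 0.057 yaw -0.4 px [274. 234.] 313 [19. 16.]
yel mat loc [ 0.0704 -0.0362] world [ 0.5493 -0.3974] ztop 0.05 yaw 1.4 px [416. 225.] 110 [19.  5.]
bro crate loc [-0.079   0.0946] world [0.5087 0.117 ] ztop 0.047 yaw -0.3 px [267. 233.] 72 [20.  4.]
bro crate loc [-0.0793  0.0469] world [0.5098 0.0693] ztop 0.041 yaw -0.4 px [281. 233.] 67 [20.  4.]
bro mat loc [ 0.0693 -0.0358] world [ 0.5482 -0.397 ] ztop 0.05 yaw 0.7 px [416. 225.] 155 [20.  7.]
bro mat loc [-0.0484 -0.1075] world [ 0.4344 -0.475 ] ztop 0.642 yaw 0.1 px [437. 258.] 162 [30. 12.]
bro tray loc [ 0.0031 -0.0054] world [0.4746 0.352 ] ztop 0.053 yaw 0.3 px [198. 241.] 293 [13. 23.]
```

send_rows --increments '[[0.8, [-0.012, 0.014, 0.2], [0, 0, 0]], [0.8, [-0.015, 0.015, 0.4], [0, 0, 0]], [0.8, [-0.015, 0.015, 0.56], [0, 0, 0]], [0.8, [-0.015, 0.015, 0.66], [0, 0, 0]], [0.8, [-0.015, 0.015, 0.714], [0, 0, 0]]]'

```text
clock: 23.18
eef_pos: [0.5502, -0.4144, 0.02]
tcp_rot: [-0.001, -0.025, 1.0, -0.001]
wrist_force: [0.5, 0.6, 0.4]
gripper_width: 0.901
```

send_rows --increments '[[0.8, [0, 0, 0], [0, 0, 0]], [-1, [0, 0, 0], [0, 0, 0]], [-1, [0, 0, 0], [0, 0, 0]], [-1, [0, 0, 0], [0, 0, 0]], [-1, [0, 0, 0], [0, 0, 0]]]'

```text
clock: 23.8
eef_pos: [0.5506, -0.4169, 0.0215]
tcp_rot: [-0.0, -0.024, 1.0, -0.003]
wrist_force: [1.0, -4.7, 3.4]
gripper_width: 0.591
```

send_rows --increments '[[-1, [0, 0, -0.08], [0, 0, 0]], [-1, [0, 0, -0.25], [0, 0, 0]], [-1, [0, 0, -0.45], [0, 0, 0]], [-1, [0, 0, -0.65], [0, 0, 0]], [-1, [0, 0, -0.8], [0, 0, 0]]]'

```text
clock: 24.42
eef_pos: [0.5505, -0.4159, 0.2251]
tcp_rot: [0.001, -0.024, 1.0, -0.004]
wrist_force: [1.5, -1.0, -2.7]
gripper_width: 0.592
```

```bash
python3 - <<'E'
from h import *
plan([w(CR,.085,.072,.2)],CR[1])
E
```

```text
t 24.43 eef [ 0.5505 -0.4159  0.2251] F [ 1.5 -1.  -2.7] w 0.592 q [ 0.01  0.52  0.85  1.39 -0.38  1.4   2.47]
[-0.59, 2.035, 0.087] [-0.005, 0.001, 0.011]
```

send_rows --increments '[[-1, [-0.04, 0.15, 0], [0, 0, 0]], [-1, [-0.1, 0.35, 0], [0, 0, 0]], [-1, [-0.16, 0.56, 0], [0, 0, 0]], [-1, [-0.22, 0.78, 0], [0, 0, 0.005]], [-1, [-0.29, 1, 0], [-0.005, 0, 0.01]]]'

```text
clock: 25.05
eef_pos: [0.6108, -0.1608, 0.2246]
tcp_rot: [0.001, -0.016, 1.0, 0.001]
wrist_force: [0.5, -0.7, -1.9]
gripper_width: 0.591
```

```bash
python3 - <<'E'
from h import *
plan([w(CR,.085,.072,.2)],CR[1])
E
```

```text
t 25.05 eef [ 0.6108 -0.1608  0.2246] F [ 0.5 -0.7 -1.9] w 0.591 q [-0.45  0.37  0.84  1.54 -0.29  1.35  2.02]
[-0.283, 1.032, 0.101] [0.001, 0.002, 0.001]
```

send_rows --increments '[[-1, [-0.06, 0.22, 0], [0, 0, 0]], [-1, [-0.12, 0.44, 0], [0, 0, 0]], [-1, [-0.19, 0.66, 0], [0, 0, 0]], [-1, [-0.24, 0.86, 0.02], [0, 0, 0]], [-1, [-0.28, 1, 0.08], [0, 0, 0]]]'

```text
clock: 25.68
eef_pos: [0.6732, 0.0946, 0.2067]
tcp_rot: [0.002, -0.017, 1.0, 0.001]
wrist_force: [0.3, -1.1, -1.1]
gripper_width: 0.588
```

send_rows --increments '[[-1, [0, 0, 0.03], [0, 0, 0]]]'

```text
clock: 25.8
eef_pos: [0.6728, 0.0991, 0.1985]
tcp_rot: [0.001, -0.02, 1.0, 0.002]
wrist_force: [-0.3, -0.4, -2.3]
gripper_width: 0.592
```

```bash
python3 - <<'E'
from h import *
plan([w(CR,.085,.072,.1),w(CR,.085,.072,.0205)],CR[1])
E
```

```text
t 25.8 eef [0.6728 0.0991 0.1985] F [-0.3 -0.4 -2.3] w 0.592 q [-0.73  0.48  0.74  1.45 -0.33  1.34  1.64]
[-0.001, -0.001, 0.394] [0.002, 0.002, 0.006]
[-0.0, -0.002, 0.712] [0.002, 0.002, 0.006]
```

send_rows --increments '[[-1, [0, 0, 0.2], [0.002, 0.002, 0.006]], [-1, [0, 0, 0.4], [0.002, 0.002, 0.006]], [-1, [0, 0, 0.54], [0.002, 0.002, 0.006]], [-1, [0, 0, 0.62], [0.002, 0.002, 0.006]], [-1, [0, 0, 0.66], [0.002, 0.002, 0.006]]]'

```text
clock: 26.42
eef_pos: [0.6733, 0.0992, 0.0335]
tcp_rot: [-0.0, -0.015, 1.0, 0.0]
wrist_force: [0.8, 0.2, -1.7]
gripper_width: 0.59
```

```bash
python3 - <<'E'
from h import *
plan([w(CR,.085,.072,.1),w(CR,.085,.072,.0205)],CR[1])
E
```

```text
t 26.43 eef [0.6733 0.0992 0.0335] F [ 0.8  0.2 -1.7] w 0.59 q [-0.69  0.63  0.67  1.6  -0.43  1.06  1.7 ]
[0.0, 0.001, -0.266] [0.0, -0.0, -0.0]
[-0.0, 0.0, 0.052] [0.0, -0.0, -0.0]
```

send_rows --increments '[[-1, [0, 0, 0.02], [0, 0, 0]], [-1, [0, 0, 0.04], [0, 0, 0]], [-1, [0, 0, 0.05], [0, 0, 0]], [-1, [0, 0, 0.052], [0, 0, 0]]]'

```text
clock: 26.92
eef_pos: [0.6738, 0.0994, 0.0217]
tcp_rot: [0.0, -0.015, 1.0, 0.001]
wrist_force: [-3.4, 0.7, 6.5]
gripper_width: 0.593
```

send_rows --increments '[[-1, [0, 0, 0.004], [0, 0, 0]], [-1, [0, 0, 0.004], [0, 0, 0]]]'

```text
clock: 27.18
eef_pos: [0.6742, 0.0998, 0.0215]
tcp_rot: [0.001, -0.015, 1.0, 0.001]
wrist_force: [-3.3, 1.2, 5.9]
gripper_width: 0.589
```

```bash
python3 - <<'E'
from h import *
plan([w(CR,.085,.072,.1),w(CR,.085,.072,.0205)],CR[1]);s=telemetry.sense();print(loc(CR,s['eef_pos']))
E
```

```text
t 27.18 eef [0.6742 0.0998 0.0215] F [-3.3  1.2  5.9] w 0.589 q [-0.68  0.64  0.66  1.61 -0.44  1.04  1.71]
[0.003, -0.001, -0.314] [0.001, 0.001, -0.0]
[0.004, -0.002, 0.004] [0.001, 0.001, -0.0]
[[0.08596803 0.07246077]]
```

send_rows --increments '[[0.4, [0, 0, 0], [0, 0, 0]], [0.8, [0, 0, 0], [0, 0, 0]], [0.8, [0, 0, 0], [0, 0, 0]], [0.8, [0, 0, -0.2], [0, 0, 0]], [0.8, [0, 0, -0.4], [0, 0, 0]]]'

```text
clock: 27.8
eef_pos: [0.6737, 0.0993, 0.1222]
tcp_rot: [0.0, -0.015, 1.0, 0.001]
wrist_force: [0.6, -0.1, -0.0]
gripper_width: 0.893
```

send_rows --increments '[[0.8, [0, 0, -0.2], [0, 0, 0]], [0.8, [0, -0.1, -0.4], [0, 0, 0]], [0.8, [0.1, -0.3, -0.6], [0, 0, 0.1]], [0.8, [0.2, -0.5, -0.6], [0, 0, 0.2]], [0.8, [0.2, -0.65, -0.6], [0, 0, 0.3]]]'

```text
clock: 28.42
eef_pos: [0.6274, -0.068, 0.2737]
tcp_rot: [0.001, 0.223, 0.975, 0.001]
wrist_force: [0.6, 0.2, -0.7]
gripper_width: 0.904
```

send_rows --increments '[[0.8, [0, 0, 0], [0, 0, 0.11]], [0.8, [0, 0, 0], [0, 0, 0.22]], [0.8, [0, 0, 0], [0, 0, 0.33]], [0.8, [0, 0, 0], [0, 0, 0.44]], [0.8, [0, 0, 0], [0, 0, 0.55]]]'

```text
clock: 29.05
eef_pos: [0.6273, -0.0682, 0.2737]
tcp_rot: [0.0, 0.613, 0.79, 0.002]
wrist_force: [-0.9, 0.2, -0.3]
gripper_width: 0.902
```

```bash
python3 - <<'E'
from h import *
plan([w(MAT,-.068,-.054,.28)],MAT[1]+np.pi); tins(grab('top'))
E
```

```text
t 29.05 eef [ 0.6273 -0.0682  0.2737] F [-0.9  0.2 -0.3] w 0.902 q [-0.76  0.44  1.11  1.48 -0.4   1.47  0.61]
[-1.158, -1.187, -0.031] [0.001, -0.002, 1.126]
red crate loc [ 0.0002 -0.0993] world [ 0.5937 -0.0744] ztop 0.7 yaw -0.9 px [324. 210.] 2149 [79. 39.]
yel crate loc [0.0855 0.0715] world [0.6738 0.0989] ztop 0.057 yaw -0.4 px [274. 185.] 300 [18. 15.]
yel crate loc [-0.0809  0.0708] world [0.5075 0.0931] ztop 0.058 yaw -0.4 px [274. 234.] 293 [19. 14.]
blu mat loc [-0.068  -0.0515] world [ 0.4119 -0.4201] ztop 0.058 yaw -2.4 px [422. 264.] 254 [17. 14.]
bro crate loc [0.0856 0.0921] world [0.6733 0.1195] ztop 0.048 yaw -0.2 px [268. 185.] 74 [ 5. 20.]
bro crate loc [-0.0792  0.0708] world [0.5092 0.0931] ztop 0.057 yaw -0.4 px [274. 233.] 356 [20. 16.]
bro tray loc [ 0.003  -0.0055] world [0.4744 0.3519] ztop 0.053 yaw 0.5 px [198. 241.] 292 [13. 23.]
```

send_rows --increments '[[0.8, [-0.14, -0.14, 0], [0, 0, 0.11]], [0.8, [-0.29, -0.3, 0], [0, 0, 0.22]], [0.8, [-0.44, -0.45, 0], [0, 0, 0.33]], [0.8, [-0.59, -0.6, 0], [0, 0, 0.44]], [0.8, [-0.74, -0.76, 0], [0, 0, 0.55]]]'

```text
clock: 29.72
eef_pos: [0.4867, -0.2945, 0.2726]
tcp_rot: [-0.0, 0.89, 0.457, 0.002]
wrist_force: [1.0, -0.4, 0.4]
gripper_width: 0.897
```

```bash
python3 - <<'E'
from h import *
plan([w(MAT,-.068,-.054,.28)],MAT[1]+np.pi)
E
```

```text
t 29.73 eef [ 0.4867 -0.2945  0.2726] F [ 1.  -0.4  0.4] w 0.897 q [-0.59  0.34  1.34  1.63 -0.34  1.43  0.16]
[-0.59, 0.056, -0.031] [-0.0, -0.002, 0.569]
```

send_rows --increments '[[0.8, [0, 0, 0], [0, 0, 0.05]]]'

```text
clock: 29.85
eef_pos: [0.4831, -0.2991, 0.2732]
tcp_rot: [-0.0, 0.909, 0.417, 0.002]
wrist_force: [0.0, 0.3, 0.8]
gripper_width: 0.902
```

```bash
python3 - <<'E'
from h import *
plan([w(MAT,-.068,-.054,.28)],MAT[1]+np.pi); print(telemetry.sense()['qpos'])
E
```

```text
t 29.85 eef [ 0.4831 -0.2991  0.2732] F [0.  0.3 0.8] w 0.902 q [-0.59  0.34  1.35  1.64 -0.34  1.43  0.08]
[-0.56, 0.106, -0.029] [0.0, -0.003, 0.514]
[-0.58673329  0.34109921  1.34620296  1.63644911 -0.33917147  1.43289952
  0.08435302]
```

send_rows --increments '[[0.8, [0, 0, 0], [0, 0, 0.05]]]'

```text
clock: 29.98
eef_pos: [0.4826, -0.2998, 0.2732]
tcp_rot: [-0.0, 0.925, 0.381, 0.002]
wrist_force: [0.7, 0.2, -1.1]
gripper_width: 0.904
```

```bash
python3 - <<'E'
from h import *
plan([w(MAT,-.068,-.054,.28)],MAT[1]+np.pi); print(telemetry.sense()['qpos'])
E
```

```text
t 29.98 eef [ 0.4826 -0.2998  0.2732] F [ 0.7  0.2 -1.1] w 0.904 q [-0.59  0.34  1.35  1.64 -0.34  1.43  0.01]
[-0.546, 0.15, -0.03] [-0.0, -0.003, 0.463]
[-0.58548381  0.34081238  1.34654382  1.63677677 -0.33952153  1.43282534
  0.00640405]
```

send_rows --increments '[[0.8, [0, 0, 0], [0, 0, 0.1]], [0.8, [0, 0, 0], [0, 0, 0.2]], [0.8, [0, 0, 0], [0, 0, 0.3]], [0.8, [0, 0, 0], [0, 0, 0.4]], [0.8, [0, 0, 0], [0, 0, 0.463]]]'

```text
clock: 30.6
eef_pos: [0.4825, -0.2998, 0.2731]
tcp_rot: [-0.001, 1.0, 0.026, 0.002]
wrist_force: [-1.1, -0.6, -1.2]
gripper_width: 0.901
```

```bash
python3 - <<'E'
from h import *
plan([w(MAT,-.068,-.054,.28),w(MAT,-.068,-.054,.2)],MAT[1]+np.pi); print(telemetry.sense()['qpos'])
E
```

```text
t 30.6 eef [ 0.4825 -0.2998  0.2731] F [-1.1 -0.6 -1.2] w 0.901 q [-0.59  0.35  1.36  1.64 -0.35  1.44 -0.71]
[-0.307, 0.475, -0.03] [-0.001, -0.003, -0.001]
[-0.308, 0.476, 0.29] [-0.001, -0.003, -0.001]
[-0.59190938  0.35343078  1.36450528  1.63708421 -0.35321808  1.43638608
 -0.7097974 ]
```

send_rows --increments '[[0.8, [-0.05, 0.08, 0], [0, 0, 0]]]'

```text
clock: 30.72
eef_pos: [0.4722, -0.3191, 0.2727]
tcp_rot: [-0.001, 1.0, 0.029, 0.002]
wrist_force: [-0.6, -0.9, 0.6]
gripper_width: 0.902
```

```bash
python3 - <<'E'
from h import *
print(telemetry.sense()['qpos'],telemetry.sense()['eef_pos'])
E
```

```text
[-0.54179223  0.35488433  1.35255669  1.63283717 -0.3538751   1.43662625
 -0.66716893] [ 0.4721982  -0.3191234   0.27268317]
```

send_rows --increments '[[0.8, [-0.05, 0.08, 0], [0, 0, 0]]]'

```text
clock: 30.85
eef_pos: [0.4606, -0.3403, 0.2726]
tcp_rot: [-0.001, 1.0, 0.031, 0.002]
wrist_force: [-0.4, -1.3, 0.1]
gripper_width: 0.902
```

```bash
python3 - <<'E'
from h import *
print(telemetry.sense()['qpos'],telemetry.sense()['eef_pos'])
E
```

```text
[-0.48523897  0.3581974   1.33912253  1.62642662 -0.35592206  1.43752242
 -0.62166291] [ 0.4605658  -0.3402999   0.27256149]
```

```bash
python3 - <<'E'
from h import *
plan([w(MAT,-.068,-.054,.28),w(MAT,-.068,-.054,.2)],MAT[1]+np.pi)
E
```

```text
t 30.85 eef [ 0.4606 -0.3403  0.2726] F [-0.4 -1.3  0.1] w 0.902 q [-0.49  0.36  1.34  1.63 -0.36  1.44 -0.62]
[-0.214, 0.317, -0.031] [-0.001, -0.002, 0.005]
[-0.215, 0.317, 0.289] [-0.001, -0.002, 0.005]
```

send_rows --increments '[[0.8, [-0.07, 0.1, 0], [0, 0, 0.005]], [0.8, [-0.14, 0.2, 0], [0, 0, 0.005]], [0.8, [-0.2, 0.29, 0], [0, 0, 0.005]], [0.8, [-0.214, 0.317, 0], [0, 0, 0.005]], [0.8, [-0.214, 0.317, 0.1], [0, 0, 0.005]]]'

```text
clock: 31.48
eef_pos: [0.4126, -0.4236, 0.2481]
tcp_rot: [-0.0, 1.0, 0.027, 0.003]
wrist_force: [0.8, 1.3, -0.7]
gripper_width: 0.902
```

```bash
python3 - <<'E'
from h import *
plan([w(MAT,-.068,-.054,.1),w(MAT,-.068,-.054,.0205)],MAT[1]+np.pi)
E
```

```text
t 31.48 eef [ 0.4126 -0.4236  0.2481] F [ 0.8  1.3 -0.7] w 0.902 q [-0.24  0.41  1.27  1.62 -0.4   1.4  -0.44]
[-0.006, -0.004, 0.593] [-0.0, -0.004, 0.0]
[-0.008, -0.004, 0.911] [-0.0, -0.004, 0.0]
```

send_rows --increments '[[0.8, [-0.006, -0.004, 0.2], [0, -0.004, 0]], [0.8, [-0.007, -0.004, 0.4], [0, -0.004, 0]], [0.8, [-0.008, -0.004, 0.6], [0, -0.004, 0]], [0.8, [-0.008, -0.004, 0.78], [0, -0.004, 0]], [0.8, [-0.008, -0.004, 0.87], [0, -0.004, 0]]]'

```text
clock: 32.1
eef_pos: [0.4119, -0.421, 0.0284]
tcp_rot: [-0.001, 1.0, 0.028, -0.001]
wrist_force: [-0.8, -0.3, -0.3]
gripper_width: 0.901
```

send_rows --increments '[[0.8, [0, 0, 0.03], [0, 0, 0]], [0.8, [0, 0, 0.03], [0, 0, 0]]]'

```text
clock: 32.35
eef_pos: [0.4124, -0.4211, 0.0215]
tcp_rot: [-0.001, 1.0, 0.029, -0.001]
wrist_force: [0.2, -0.7, -0.1]
gripper_width: 0.902
```

```bash
python3 - <<'E'
from h import *
plan([w(MAT,-.068,-.054,.1),w(MAT,-.068,-.054,.0205)],MAT[1]+np.pi)
E
```

```text
t 32.35 eef [ 0.4124 -0.4211  0.0215] F [ 0.2 -0.7 -0.1] w 0.902 q [-0.06  0.63  1.03  1.86 -0.63  1.03 -0.29]
[-0.002, 0.005, -0.314] [-0.001, 0.001, 0.002]
[-0.002, 0.006, 0.004] [-0.001, 0.001, 0.002]
```

send_rows --increments '[[-1, [0, 0, 0], [0, 0, 0]], [-1, [0, 0, 0], [0, 0, 0]], [-1, [0, 0, 0], [0, 0, 0]], [-1, [0, 0, 0], [0, 0, 0]]]'

```text
clock: 32.85
eef_pos: [0.4129, -0.4238, 0.023]
tcp_rot: [0.001, 1.0, 0.028, 0.0]
wrist_force: [0.5, -6.8, 3.4]
gripper_width: 0.593
```

send_rows --increments '[[-1, [0, 0, -0.08], [0, 0, 0]], [-1, [0, 0, -0.25], [0, 0, 0]], [-1, [0, 0, -0.45], [0, 0, 0]], [-1, [0, 0, -0.65], [0, 0, 0]], [-1, [0, 0, -0.8], [0, 0, 0]]]'

```text
clock: 33.48
eef_pos: [0.4125, -0.4234, 0.226]
tcp_rot: [0.002, 1.0, 0.028, 0.001]
wrist_force: [0.6, -0.1, -2.3]
gripper_width: 0.593
```

```bash
python3 - <<'E'
from h import *
plan([w(CR,.012,0,.2)],CR[1]+np.pi);tins(grab('top','t5.png'))
E
```

```text
t 33.48 eef [ 0.4125 -0.4234  0.226 ] F [ 0.6 -0.1 -2.3] w 0.593 q [-0.23  0.42  1.25  1.65 -0.41  1.36 -0.43]
[0.858, -1.749, 0.1] [0.002, -0.001, 0.016]
red crate loc [ 0.0952 -0.0713] world [ 0.6878 -0.0435] ztop 0.056 yaw -0.8 px [315. 182.] 355 [24. 18.]
red crate loc [-0.0699 -0.071 ] world [ 0.5228 -0.0483] ztop 0.057 yaw -0.7 px [316. 230.] 304 [18. 15.]
yel crate loc [0.0855 0.0715] world [0.6738 0.0989] ztop 0.057 yaw -0.4 px [274. 185.] 304 [18. 15.]
yel crate loc [-0.0809  0.0708] world [0.5075 0.0931] ztop 0.057 yaw -0.4 px [274. 234.] 313 [19. 16.]
bro crate loc [0.0856 0.0938] world [0.6732 0.1212] ztop 0.047 yaw -0.3 px [267. 185.] 66 [20.  4.]
bro crate loc [0.0853 0.0492] world [0.6743 0.0766] ztop 0.01 yaw -0.4 px [280. 185.] 66 [20.  4.]
bro crate loc [-0.079   0.0946] world [0.5087 0.117 ] ztop 0.048 yaw -0.3 px [267. 233.] 84 [20.  4.]
bro crate loc [-0.0793  0.0469] world [0.5098 0.0693] ztop 0.04 yaw -0.4 px [281. 233.] 66 [ 4. 20.]
bro tray loc [ 0.003  -0.0055] world [0.4745 0.3519] ztop 0.053 yaw 0.5 px [198. 241.] 292 [13. 23.]
```

View pics/t5.png

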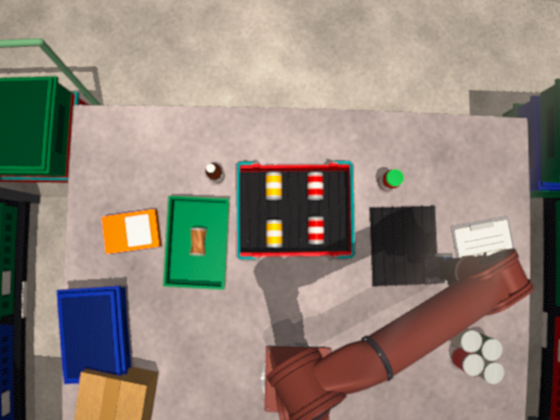

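The tray holds the crushed tin at (198,241). The crate has yellow (274,185) and (274,234) and red (315,182) and (316,230). The mat is empty, and the blue tin is in the gripper.

send_rows --increments '[[-1, [0.07, -0.15, 0], [0, 0, 0]], [-1, [0.17, -0.34, 0], [0, 0, 0]], [-1, [0.27, -0.55, 0], [0, 0, 0]], [-1, [0.38, -0.77, 0], [0, 0, 0]], [-1, [0.48, -0.98, 0], [0, 0, 0.016]]]'

```text
clock: 34.15
eef_pos: [0.5198, -0.1717, 0.2297]
tcp_rot: [0.002, 1.0, 0.015, 0.003]
wrist_force: [1.9, -0.7, -1.0]
gripper_width: 0.594
```

```bash
python3 - <<'E'
from h import *
plan([w(CR,.0075,0,.2)],CR[1]+np.pi)
E
```

```text
t 34.15 eef [ 0.5198 -0.1717  0.2297] F [ 1.9 -0.7 -1. ] w 0.594 q [-0.88  0.27  1.33  1.75 -0.27  1.32 -1.04]
[0.335, -0.778, 0.117] [0.003, -0.003, -0.0]
```

send_rows --increments '[[-1, [0.08, -0.18, 0], [0, 0, 0]], [-1, [0.16, -0.36, 0], [0, 0, 0]]]'

```text
clock: 34.4
eef_pos: [0.5572, -0.0786, 0.2301]
tcp_rot: [0.002, 1.0, 0.015, 0.003]
wrist_force: [0.7, -1.2, -0.5]
gripper_width: 0.591
```

```bash
python3 - <<'E'
from h import *
plan([w(CR,.0075,0,.2)],CR[1]+np.pi)
E
```

```text
t 34.4 eef [ 0.5572 -0.0786  0.2301] F [ 0.7 -1.2 -0.5] w 0.591 q [-0.99  0.33  1.3   1.72 -0.32  1.34 -1.18]
[0.175, -0.41, 0.12] [0.002, -0.004, 0.0]
```

send_rows --increments '[[-1, [0.07, -0.15, 0], [0.002, -0.004, 0]], [-1, [0.14, -0.3, 0], [0.002, -0.004, 0]], [-1, [0.175, -0.4, 0], [0.002, -0.004, 0]], [-1, [0.175, -0.41, 0.06], [0.002, -0.004, 0]], [-1, [0.175, -0.41, 0.1], [0.002, -0.004, 0]]]'

```text
clock: 35.02
eef_pos: [0.5971, 0.0238, 0.2041]
tcp_rot: [0.0, 1.0, 0.014, -0.001]
wrist_force: [-0.7, -0.1, -2.0]
gripper_width: 0.592
```

send_rows --increments '[[-1, [0, 0, 0.02], [0, 0, 0]]]'

```text
clock: 35.15
eef_pos: [0.5962, 0.0222, 0.1984]
tcp_rot: [0.0, 1.0, 0.013, -0.001]
wrist_force: [-0.2, 0.5, -2.4]
gripper_width: 0.594
```

```bash
python3 - <<'E'
from h import *
plan([w(CR,.0075,0,.1),w(CR,.0075,0,.035)],CR[1]+np.pi)
E
```

```text
t 35.15 eef [0.5962 0.0222 0.1984] F [-0.2  0.5 -2.4] w 0.594 q [-1.02  0.45  1.2   1.67 -0.43  1.32 -1.29]
[0.008, -0.012, 0.393] [0.001, 0.002, -0.002]
[0.009, -0.012, 0.653] [0.001, 0.002, -0.002]
```

send_rows --increments '[[-1, [0.008, -0.012, 0.2], [0.001, 0.002, 0]], [-1, [0.008, -0.012, 0.38], [0.001, 0.002, 0]], [-1, [0.009, -0.012, 0.52], [0.001, 0.002, 0]], [-1, [0.009, -0.012, 0.61], [0.001, 0.002, 0]], [-1, [0.009, -0.012, 0.65], [0.001, 0.002, 0]]]'

```text
clock: 35.78
eef_pos: [0.5977, 0.0244, 0.0352]
tcp_rot: [-0.0, 1.0, 0.013, -0.0]
wrist_force: [0.5, 1.2, -2.6]
gripper_width: 0.591
```

```bash
python3 - <<'E'
from h import *
plan([w(CR,.0075,0,.0225)],CR[1]+np.pi)
E
```

```text
t 35.77 eef [0.5977 0.0244 0.0352] F [ 0.5  1.2 -2.6] w 0.591 q [-0.89  0.62  1.03  1.83 -0.61  1.05 -1.17]
[0.001, -0.003, 0.051] [-0.0, 0.0, -0.003]
```

send_rows --increments '[[-1, [0, -0.003, 0.02], [0, 0, 0]], [-1, [0, -0.003, 0.04], [0, 0, 0]], [-1, [0, -0.003, 0.05], [0, 0, 0]], [-1, [0, -0.003, 0.052], [0, 0, 0]]]'

```text
clock: 36.28
eef_pos: [0.5982, 0.0253, 0.0229]
tcp_rot: [-0.0, 1.0, 0.013, 0.0]
wrist_force: [-2.6, 0.5, 5.9]
gripper_width: 0.592
```

send_rows --increments '[[-1, [0, 0, 0.004], [0, 0, 0]], [-1, [0, 0, 0.004], [0, 0, 0]]]'

```text
clock: 36.52
eef_pos: [0.5983, 0.0253, 0.0228]
tcp_rot: [-0.001, 1.0, 0.013, 0.0]
wrist_force: [-3.9, 0.6, 8.3]
gripper_width: 0.595
```

```bash
python3 - <<'E'
from h import *
plan([w(CR,.0075,0,.0225)],CR[1]+np.pi)
E
```

```text
t 36.52 eef [0.5983 0.0253 0.0228] F [-3.9  0.6  8.3] w 0.595 q [-0.88  0.63  1.01  1.84 -0.62  1.03 -1.16]
[-0.001, 0.001, 0.001] [-0.001, -0.001, -0.003]
```

send_rows --increments '[[0.4, [0, 0, 0], [0, 0, 0]], [0.5, [0, 0, 0], [0, 0, 0]], [0.5, [0, 0, 0], [0, 0, 0]], [0.5, [0, 0, -0.15], [0, 0, 0]], [0.5, [0, 0, -0.35], [0, 0, 0]]]'

```text
clock: 37.15
eef_pos: [0.5974, 0.0251, 0.1104]
tcp_rot: [-0.0, 1.0, 0.013, -0.001]
wrist_force: [1.2, 0.5, 0.8]
gripper_width: 0.751
```

send_rows --increments '[[0, [0, 0, -0.15], [0, 0, 0]], [0, [-0.1, 0, -0.3], [0, 0, 0]], [0, [-0.3, 0, -0.4], [0, 0, 0]], [0, [-0.5, 0, -0.4], [0, 0, 0]]]'

```text
clock: 37.65
eef_pos: [0.4973, 0.0237, 0.2101]
tcp_rot: [-0.002, 1.0, 0.009, -0.012]
wrist_force: [-0.6, 0.1, 0.4]
gripper_width: 0.506
```

```bash
python3 - <<'E'
from h import *
plan([w(CR,0,.192,.2)],CR[1]+np.pi);d=grab('top','t6.png');tins(d);bars(d);grab('scene','s6.png')
E
```

```text
t 37.65 eef [0.4973 0.0237 0.2101] F [-0.6  0.1  0.4] w 0.506 q [-1.35  0.04  1.27  1.87 -0.05  1.29 -1.61]
[0.364, -0.766, 0.034] [-0.002, 0.015, -0.008]
red crate loc [ 0.0952 -0.0713] world [ 0.6878 -0.0435] ztop 0.057 yaw -0.8 px [315. 182.] 328 [24. 16.]
red crate loc [-0.0712 -0.0412] world [ 0.5206 -0.0185] ztop 0.63 yaw -88.7 px [307. 230.] 1554 [38. 46.]
yel crate loc [0.0855 0.0715] world [0.6738 0.0989] ztop 0.058 yaw -0.4 px [274. 185.] 291 [18. 15.]
blu crate loc [ 0.0299 -0.0001] world [0.6204 0.0256] ztop 0.058 yaw 89.7 px [294. 201.] 106 [ 6. 15.]
bro crate loc [0.0855 0.0715] world [0.6738 0.0989] ztop 0.054 yaw -0.4 px [274. 185.] 224 [20. 17.]
bro tray loc [ 0.003  -0.0054] world [0.4745 0.3519] ztop 0.053 yaw 0.5 px [198. 241.] 293 [13. 23.]
bar 1 189 y [0.1872 0.1903 0.1935] ztop [0.0858 0.091  0.095 ]
bar -1 234 y [-0.1939 -0.1897 -0.186 ] ztop [0.0868 0.0912 0.0956]
```

View pics/t6.png

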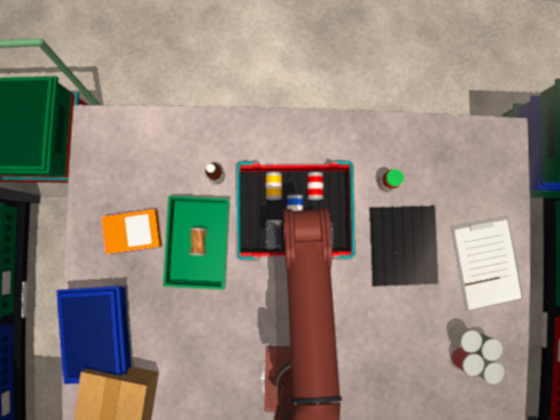

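View pics/s6.png

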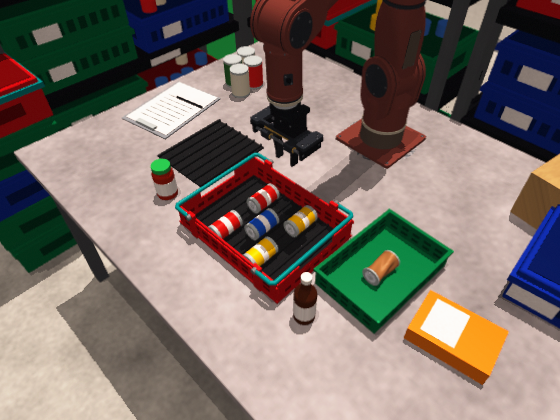

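All five sound tins are bedded in the crate, with blue at (295,210) in the centre groove, and the crushed tin is in the tray. Next I'll close the bale arms, +y first.

send_rows --increments '[[0, [0.09, -0.19, 0], [0, 0.005, 0]], [0, [0.18, -0.38, 0], [0, 0.01, 0]], [0, [0.27, -0.56, 0], [0, 0.015, -0.008]], [0, [0.34, -0.72, 0], [0, 0.015, -0.008]], [0, [0.364, -0.766, 0], [0, 0.015, -0.008]]]'

```text
clock: 38.38
eef_pos: [0.5843, 0.2206, 0.2093]
tcp_rot: [-0.006, 1.0, 0.018, -0.001]
wrist_force: [-0.4, -0.5, 0.7]
gripper_width: 0.498
```

send_rows --increments '[[0, [0, 0, 0], [0, 0, 0]]]'

```text
clock: 38.5
eef_pos: [0.5848, 0.2204, 0.2082]
tcp_rot: [-0.005, 1.0, 0.018, -0.001]
wrist_force: [-0.6, -1.0, -0.9]
gripper_width: 0.497
```

```bash
python3 - <<'E'
from h import *
plan([w(CR,0,.192,.11),w(CR,0,.192,.069)],CR[1]+np.pi);d=grab('top','t7.png');tins(d)
E
```

```text
t 38.5 eef [0.5848 0.2204 0.2082] F [-0.6 -1.  -0.9] w 0.497 q [-1.23  0.46  1.09  1.59 -0.43  1.35 -1.62]
[-0.0, 0.019, 0.393] [-0.007, 0.001, 0.004]
[-0.0, 0.02, 0.557] [-0.007, 0.001, 0.004]
red crate loc [ 0.0952 -0.073 ] world [ 0.6878 -0.0453] ztop 0.057 yaw -0.8 px [316. 182.] 335 [24. 17.]
red crate loc [-0.0699 -0.071 ] world [ 0.5228 -0.0483] ztop 0.057 yaw -0.7 px [316. 230.] 304 [18. 15.]
red tray loc [-0.0007 -0.0486] world [0.4698 0.3088] ztop 0.65 yaw 3.0 px [210. 243.] 1892 [82. 27.]
yel crate loc [0.0855 0.0715] world [0.6738 0.0989] ztop 0.057 yaw -0.4 px [274. 185.] 304 [18. 15.]
yel crate loc [-0.0809  0.0708] world [0.5075 0.0931] ztop 0.058 yaw -0.4 px [274. 234.] 312 [19. 16.]
blu crate loc [0.0076 0.0001] world [0.5981 0.0252] ztop 0.058 yaw -0.6 px [294. 208.] 312 [19. 15.]
bro crate loc [0.0856 0.0921] world [0.6733 0.1195] ztop 0.05 yaw -0.2 px [268. 185.] 86 [ 5. 20.]
bro crate loc [0.0853 0.0509] world [0.6743 0.0783] ztop 0.012 yaw -0.4 px [280. 185.] 67 [20.  5.]
bro crate loc [-0.0788  0.0945] world [0.5088 0.1169] ztop 0.048 yaw -3.1 px [267. 233.] 84 [ 5. 20.]
bro crate loc [-0.0793  0.0503] world [0.5097 0.0727] ztop 0.042 yaw -0.4 px [280. 233.] 67 [20.  4.]
bro tray loc [0.0206 0.0041] world [0.4923 0.361 ] ztop 0.059 yaw 3.2 px [196. 236.] 254 [68.  9.]
```

View pics/t7.png

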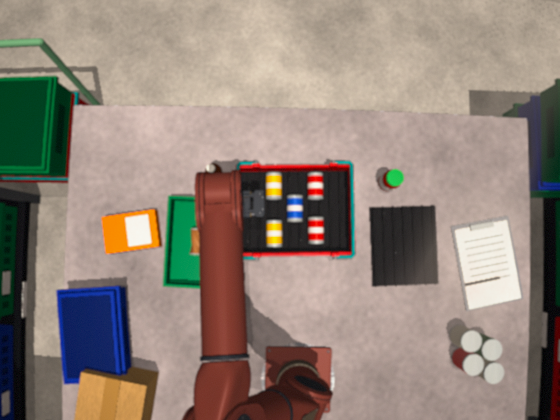

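send_rows --increments '[[-0.2, [0, 0.019, 0.15], [-0.007, 0, 0.004]], [-0.2, [0, 0.02, 0.35], [-0.007, 0, 0.004]], [-0.2, [0, 0.02, 0.5], [-0.007, 0, 0.004]], [-0.2, [0, 0.02, 0.555], [-0.007, 0, 0.004]], [-0.2, [0, 0.02, 0.555], [-0.007, 0, 0.004]]]'

```text
clock: 39.17
eef_pos: [0.5843, 0.2156, 0.0697]
tcp_rot: [0.0, 1.0, 0.014, -0.001]
wrist_force: [0.2, 0.2, 0.2]
gripper_width: 0.396
```

send_rows --increments '[[-1, [0, 0, 0], [0, 0, 0]], [-1, [0, 0, 0], [0, 0, 0]], [-1, [0, 0, 0], [0, 0, 0]]]'

```text
clock: 39.55
eef_pos: [0.5848, 0.217, 0.0706]
tcp_rot: [-0.001, 1.0, 0.014, -0.0]
wrist_force: [0.7, 12.9, 2.3]
gripper_width: 0.147
```

```bash
python3 - <<'E'
from h import *
s=telemetry.sense(); l=loc(CR,s['eef_pos'])[0]; print(l,s['eef_pos'])
plan(arc(1,3.14,0,10,s['eef_pos'][2]-.087),CR[1]+np.pi)
E
```

```text
[1.04795885e-04 1.92269972e-01] [0.58480019 0.2169855  0.07062287]
t 39.55 eef [0.5848 0.217  0.0706] F [ 0.7 12.9  2.3] w 0.147 q [-1.15  0.59  0.98  1.74 -0.54  1.12 -1.54]
[-0.0, 0.013, -0.073] [-0.001, 0.0, -0.001]
[-0.0, 0.048, -0.142] [-0.001, 0.0, -0.001]
[-0.0, 0.103, -0.197] [-0.001, 0.0, -0.001]
[-0.0, 0.172, -0.232] [-0.001, 0.0, -0.001]
[-0.0, 0.249, -0.244] [-0.001, 0.0, -0.001]
[-0.0, 0.325, -0.232] [-0.001, 0.0, -0.001]
[-0.0, 0.395, -0.197] [-0.001, 0.0, -0.001]
[0.0, 0.45, -0.143] [-0.001, 0.0, -0.001]
[0.0, 0.485, -0.073] [-0.001, 0.0, -0.001]
[0.0, 0.497, 0.003] [-0.001, 0.0, -0.001]
```

send_rows --increments '[[-1, [0, 0.013, -0.073], [0, 0, 0]], [-1, [0, 0.048, -0.142], [0, 0, 0]], [-1, [0, 0.103, -0.197], [0, 0, 0]], [-1, [0, 0.172, -0.232], [0, 0, 0]], [-1, [0, 0.249, -0.244], [0, 0, 0]]]'

```text
clock: 40.17
eef_pos: [0.5875, 0.159, 0.1348]
tcp_rot: [-0.004, 1.0, 0.017, 0.001]
wrist_force: [-2.0, 7.2, 5.4]
gripper_width: 0.132
```

```bash
python3 - <<'E'
from h import *
s=telemetry.sense(); l=loc(CR,s['eef_pos'])[0]; print(l,s['eef_pos'])
zo=s['eef_pos'][2]-.148
plan(arc(1,np.arctan2(s['eef_pos'][2]-zo-.086,.13-l[1]),0,5,zo),CR[1]+np.pi)
E
```

```text
[0.00101582 0.13422202] [0.58746324 0.15899151 0.13479676]
t 40.17 eef [0.5875 0.159  0.1348] F [-2.   7.2  5.4] w 0.132 q [-1.14  0.49  1.06  1.72 -0.46  1.2  -1.49]
[-0.004, 0.081, 0.008] [-0.006, -0.001, 0.002]
[-0.005, 0.155, 0.04] [-0.006, -0.001, 0.002]
[-0.005, 0.214, 0.095] [-0.006, -0.001, 0.002]
[-0.005, 0.253, 0.166] [-0.006, -0.001, 0.002]
[-0.005, 0.267, 0.246] [-0.006, -0.001, 0.002]
```

send_rows --increments '[[-1, [0, 0.081, 0.008], [0, 0, 0]], [-1, [0, 0.155, 0.04], [0, 0, 0]], [-1, [0, 0.214, 0.095], [0, 0, 0]], [-1, [0, 0.253, 0.166], [0, 0, 0]], [-1, [0, 0.267, 0.246], [0, 0, 0]]]'

```text
clock: 40.8
eef_pos: [0.5901, 0.0936, 0.0721]
tcp_rot: [-0.005, 1.0, 0.017, 0.001]
wrist_force: [-3.7, 12.4, 34.9]
gripper_width: 0.129
```

send_rows --increments '[[-1, [0, 0, 0.015], [0, 0, 0]], [-1, [0, 0, 0.015], [0, 0, 0]]]'

```text
clock: 41.05
eef_pos: [0.5909, 0.0939, 0.069]
tcp_rot: [-0.006, 1.0, 0.017, 0.002]
wrist_force: [-4.5, 3.3, 15.6]
gripper_width: 0.131
```

```bash
python3 - <<'E'
from h import *
s=telemetry.sense(); l=loc(CR,s['eef_pos'])[0]; print(l,s['eef_pos'])
d=grab('top');bars(d)
E
```

```text
[0.00249086 0.06900776] [0.5909064  0.09385151 0.06897491]
bar 1 20 y [0.0662 0.0696 0.0729] ztop [0.0883 0.0915 0.0957]
bar -1 236 y [-0.1942 -0.1896 -0.1863] ztop [0.0867 0.0909 0.0948]
```

send_rows --increments '[[-0.4, [0, 0, 0], [0, 0, 0]], [-0.3, [0, 0, 0], [0, 0, 0]], [-0.2, [0, 0, -0.15], [0, 0, 0]], [-0.2, [0, 0, -0.35], [0, 0, 0]], [-0.2, [0, 0, -0.5], [0, 0, 0]]]'

```text
clock: 41.72
eef_pos: [0.5907, 0.0916, 0.1952]
tcp_rot: [-0.005, 1.0, 0.017, 0.002]
wrist_force: [-0.4, 0.9, 0.0]
gripper_width: 0.401
```

send_rows --increments '[[-0.2, [0, 0.2, 0], [0.003, 0, 0]], [-0.2, [0, 0.4, 0], [0.006, 0, 0]], [-0.2, [0, 0.62, 0], [0.006, 0, 0]], [-0.2, [0, 0.82, 0], [0.006, 0, 0]], [-0.2, [0, 1, 0], [0.006, 0, 0]]]'

```text
clock: 42.35
eef_pos: [0.5986, -0.1606, 0.192]
tcp_rot: [-0.01, 1.0, 0.016, 0.002]
wrist_force: [0.8, -0.6, 0.4]
gripper_width: 0.4
```

send_rows --increments '[[-0.2, [0, 0, 0], [0, 0, 0]]]'

```text
clock: 42.48
eef_pos: [0.5971, -0.166, 0.1917]
tcp_rot: [-0.008, 1.0, 0.012, 0.001]
wrist_force: [-0.2, -0.7, 0.2]
gripper_width: 0.401
```

```bash
python3 - <<'E'
from h import *
plan([w(CR,0,-.192,.11),w(CR,0,-.192,.069)],CR[1]+np.pi);d=grab('top','t8.png');tins(d);bars(d)
E
```

```text
t 42.48 eef [ 0.5971 -0.166   0.1917] F [-0.2 -0.7  0.2] w 0.401 q [-0.6   0.47  1.09  1.62 -0.44  1.32 -0.98]
[-0.004, 0.01, 0.327] [-0.011, -0.002, -0.003]
[-0.005, 0.012, 0.491] [-0.011, -0.002, -0.003]
red crate loc [ 0.0952 -0.0678] world [ 0.6877 -0.0401] ztop 0.057 yaw -0.8 px [314. 182.] 336 [24. 16.]
red crate loc [-0.0699 -0.071 ] world [ 0.5228 -0.0483] ztop 0.057 yaw -0.7 px [316. 230.] 304 [18. 15.]
red mat loc [0.0343 0.052 ] world [ 0.5084 -0.3113] ztop 0.631 yaw -0.7 px [391. 236.] 1520 [67. 45.]
yel crate loc [0.0855 0.087 ] world [0.6734 0.1143] ztop 0.057 yaw -0.3 px [269. 185.] 133 [18.  6.]
yel crate loc [0.0854 0.0527] world [0.6742 0.08  ] ztop 0.051 yaw -0.4 px [279. 185.] 95 [18.  4.]
yel crate loc [-0.0808  0.0861] world [0.5072 0.1084] ztop 0.057 yaw -0.3 px [270. 234.] 147 [19.  7.]
yel crate loc [-0.0793  0.0537] world [0.5096 0.0761] ztop 0.051 yaw -0.4 px [279. 233.] 82 [18.  4.]
blu crate loc [0.0076 0.0001] world [0.5981 0.0252] ztop 0.057 yaw -0.6 px [294. 208.] 312 [19. 15.]
bro crate loc [0.0856 0.0887] world [0.6733 0.116 ] ztop 0.053 yaw -0.3 px [268. 185.] 91 [20.  7.]
bro crate loc [0.0853 0.0509] world [0.6743 0.0783] ztop 0.017 yaw -0.4 px [280. 185.] 68 [20.  5.]
bro crate loc [-0.0799  0.094 ] world [0.5078 0.1163] ztop 0.048 yaw 8.2 px [267. 233.] 86 [21.  7.]
bro crate loc [-0.0793  0.0503] world [0.5097 0.0727] ztop 0.045 yaw -0.4 px [280. 233.] 80 [20.  4.]
bro tray loc [ 0.003  -0.0054] world [0.4744 0.3519] ztop 0.053 yaw 0.5 px [198. 241.] 294 [13. 23.]
bar 1 214 y [0.0638 0.0675 0.0734] ztop [0.0859 0.091  0.0948]
bar -1 54 y [-0.1922 -0.189  -0.1864] ztop [0.0874 0.091  0.0952]
```

send_rows --increments '[[-0.2, [0, 0.01, 0.15], [-0.011, 0, 0]], [-0.2, [0, 0.011, 0.32], [-0.011, 0, 0]], [-0.2, [0, 0.012, 0.45], [-0.011, 0, 0]], [-0.2, [0, 0.012, 0.49], [-0.011, 0, 0]], [-0.2, [0, 0.012, 0.49], [-0.011, 0, 0]]]'

```text
clock: 43.15
eef_pos: [0.598, -0.1637, 0.0689]
tcp_rot: [-0.0, 1.0, 0.014, 0.001]
wrist_force: [-0.2, -0.3, -0.6]
gripper_width: 0.402
```

send_rows --increments '[[-1, [0, 0, 0], [0, 0, 0]], [-1, [0, 0, 0], [0, 0, 0]], [-1, [0, 0, 0], [0, 0, 0]], [-1, [0, 0, 0], [0, 0, 0]]]'

```text
clock: 43.65
eef_pos: [0.5986, -0.1662, 0.0699]
tcp_rot: [0.001, 1.0, 0.014, 0.002]
wrist_force: [2.4, -6.4, -0.1]
gripper_width: 0.13
```

```bash
python3 - <<'E'
from h import *
s=telemetry.sense(); l=loc(CR,s['eef_pos'])[0]; print(l,s['eef_pos'])
plan(arc(-1,3.14,0,10,s['eef_pos'][2]-.087),CR[1]+np.pi)
E
```

```text
[ 0.00228941 -0.19112544] [ 0.59855837 -0.16616921  0.06988733]
t 43.65 eef [ 0.5986 -0.1662  0.0699] F [ 2.4 -6.4 -0.1] w 0.13 q [-0.54  0.58  1.    1.75 -0.54  1.11 -0.92]
[-0.009, -0.009, -0.073] [0.002, -0.003, -0.002]
[-0.009, -0.044, -0.142] [0.002, -0.003, -0.002]
[-0.009, -0.098, -0.197] [0.002, -0.003, -0.002]
[-0.009, -0.167, -0.232] [0.002, -0.003, -0.002]
[-0.009, -0.244, -0.245] [0.002, -0.003, -0.002]
[-0.009, -0.321, -0.233] [0.002, -0.003, -0.002]
[-0.01, -0.39, -0.198] [0.002, -0.003, -0.002]
[-0.01, -0.445, -0.143] [0.002, -0.003, -0.002]
[-0.01, -0.48, -0.074] [0.002, -0.003, -0.002]
[-0.011, -0.492, 0.003] [0.002, -0.003, -0.002]
```

send_rows --increments '[[-1, [0, -0.011, -0.073], [0, 0, 0]], [-1, [0, -0.046, -0.142], [0, 0, 0]], [-1, [0, -0.1, -0.197], [0, 0, 0]], [-1, [0, -0.168, -0.232], [0, 0, 0]], [-1, [0, -0.244, -0.244], [0, 0, 0]]]'

```text
clock: 44.28
eef_pos: [0.5975, -0.1105, 0.1351]
tcp_rot: [0.004, 1.0, 0.011, 0.005]
wrist_force: [-4.9, -7.4, 13.3]
gripper_width: 0.128
```

```bash
python3 - <<'E'
from h import *
s=telemetry.sense(); l=loc(CR,s['eef_pos'])[0]; print(l,s['eef_pos'])
zo=s['eef_pos'][2]-.148
plan(arc(-1,np.arctan2(s['eef_pos'][2]-zo-.086,.13+l[1]),0,5,zo),CR[1]+np.pi)
E
```

```text
[ 0.00287909 -0.13542185] [ 0.59746611 -0.11047321  0.13508951]
t 44.27 eef [ 0.5975 -0.1105  0.1351] F [-4.9 -7.4 13.3] w 0.128 q [-0.72  0.49  1.08  1.73 -0.46  1.19 -1.06]
[-0.012, -0.082, 0.007] [0.005, -0.006, -0.005]
[-0.013, -0.157, 0.039] [0.005, -0.006, -0.005]
[-0.014, -0.218, 0.093] [0.005, -0.006, -0.005]
[-0.015, -0.257, 0.165] [0.005, -0.006, -0.005]
[-0.016, -0.272, 0.246] [0.005, -0.006, -0.005]
```

send_rows --increments '[[-1, [0, -0.082, 0.007], [0, 0, 0]], [-1, [0, -0.157, 0.039], [0, 0, 0]], [-1, [0, -0.217, 0.093], [0, 0, 0]], [-1, [0, -0.257, 0.165], [0, 0, 0]], [-1, [0, -0.271, 0.243], [0, 0, 0]]]'

```text
clock: 44.9
eef_pos: [0.5964, -0.0423, 0.0729]
tcp_rot: [0.004, 1.0, 0.012, 0.004]
wrist_force: [-2.7, -2.3, 3.8]
gripper_width: 0.13
```

send_rows --increments '[[-1, [0, 0, 0.015], [0, 0, 0]], [-1, [0, 0, 0.015], [0, 0, 0]]]'

```text
clock: 45.15
eef_pos: [0.5968, -0.0423, 0.0695]
tcp_rot: [0.003, 1.0, 0.011, 0.005]
wrist_force: [-4.8, 1.8, 11.6]
gripper_width: 0.13
```

send_rows --increments '[[-0.4, [0, 0, 0], [0, 0, 0]], [-0.3, [0, 0, 0], [0, 0, 0]], [-0.2, [0, 0, -0.15], [0, 0, 0]], [-0.2, [0, 0, -0.35], [0, 0, 0]], [-0.2, [0, 0, -0.55], [0, 0, 0]]]'

```text
clock: 45.78
eef_pos: [0.5953, -0.0413, 0.2079]
tcp_rot: [0.003, 1.0, 0.011, 0.004]
wrist_force: [-0.1, 1.0, -0.4]
gripper_width: 0.397
```

send_rows --increments '[[0, [0, 0.2, 0], [0, 0, 0]], [0, [0, 0.4, 0], [0, 0, 0]], [0, [0, 0.6, 0], [0, 0, 0]], [0, [-0.1, 0.8, -0.05], [0, 0, 0]], [0, [-0.2, 0.98, -0.1], [0, 0, 0]]]'

```text
clock: 46.4
eef_pos: [0.5496, -0.2891, 0.234]
tcp_rot: [0.004, 1.0, 0.011, 0.004]
wrist_force: [0.8, -0.3, -0.4]
gripper_width: 0.497
```

send_rows --increments '[[0, [0, 0, 0], [0, 0, 0]], [0, [0, 0, 0], [0, 0, 0]]]'

```text
clock: 46.65
eef_pos: [0.5499, -0.2887, 0.2335]
tcp_rot: [0.003, 1.0, 0.011, 0.004]
wrist_force: [0.1, 1.3, -0.1]
gripper_width: 0.505
```

```bash
python3 - <<'E'
from h import *
plan([],CR[1]+np.pi);d=grab('top','t9.png');tins(d);bars(d);grab('scene','s9.png')
E
```

```text
t 46.65 eef [ 0.5499 -0.2887  0.2335] F [ 0.1  1.3 -0.1] w 0.505 q [-0.43  0.44  1.13  1.57 -0.4   1.38 -0.81]
red crate loc [ 0.0952 -0.089 ] world [ 0.6884 -0.0613] ztop 0.055 yaw -3.1 px [320. 182.] 109 [ 7. 24.]
red crate loc [ 0.0849 -0.0522] world [ 0.6769 -0.0248] ztop 0.054 yaw -0.7 px [310. 185.] 102 [18.  5.]
red crate loc [-0.0697 -0.0539] world [ 0.5224 -0.0312] ztop 0.055 yaw -0.6 px [310. 230.] 110 [18.  5.]
red crate loc [-0.07   -0.0881] world [ 0.5232 -0.0654] ztop 0.055 yaw -0.7 px [320. 230.] 110 [18.  5.]
red mat loc [-0.0492  0.0175] world [ 0.4269 -0.3502] ztop 0.678 yaw -40.4 px [402. 260.] 1237 [25. 85.]
yel crate loc [0.088  0.0416] world [0.6773 0.069 ] ztop 0.062 yaw -13.2 px [282. 184.] 251 [15. 19.]
yel crate loc [-0.0808  0.0861] world [0.5072 0.1084] ztop 0.057 yaw -0.3 px [270. 234.] 147 [19.  7.]
yel crate loc [-0.0793  0.052 ] world [0.5097 0.0744] ztop 0.053 yaw -0.4 px [280. 233.] 98 [18.  5.]
blu crate loc [0.0059 0.0001] world [0.5964 0.0251] ztop 0.058 yaw -0.6 px [294. 208.] 304 [18. 15.]
bro crate loc [0.0828 0.0224] world [0.6725 0.0497] ztop 0.046 yaw -14.4 px [288. 186.] 68 [ 5. 21.]
bro crate loc [-0.079   0.0946] world [0.5087 0.117 ] ztop 0.048 yaw -0.3 px [267. 233.] 84 [20.  4.]
bro crate loc [-0.0793  0.0503] world [0.5097 0.0727] ztop 0.047 yaw -0.4 px [280. 233.] 89 [ 6. 20.]
bro mat loc [-0.0151 -0.1093] world [ 0.4678 -0.4749] ztop 0.664 yaw -18.9 px [438. 249.] 339 [15. 55.]
bro tray loc [ 0.0031 -0.0054] world [0.4746 0.3519] ztop 0.053 yaw 0.5 px [198. 241.] 293 [13. 23.]
bar 1 225 y [0.0638 0.0696 0.0734] ztop [0.0868 0.0911 0.0953]
bar -1 200 y [-0.0699 -0.0664 -0.0632] ztop [0.0865 0.0912 0.0956]
```

View pics/t9.png

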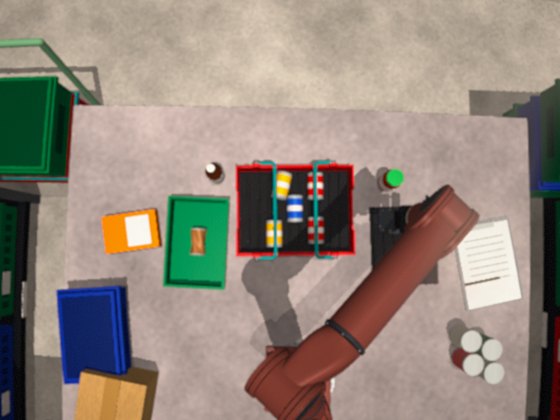

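View pics/s9.png

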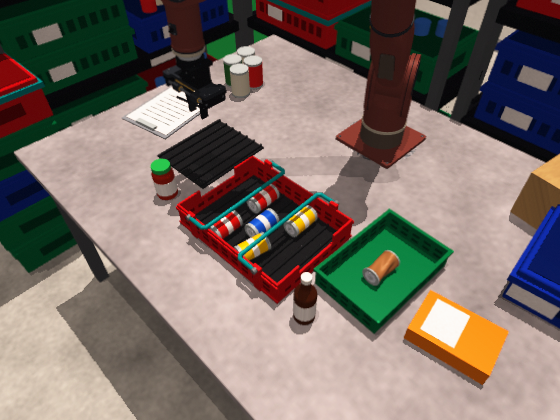

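The knock came during the last stage: the +x yellow tin now lies askew at about (283,184), perched between grooves next to the blue one. I'll reopen the +y arm, re-bed the tin and close the arm again.

```bash
python3 - <<'E'
from h import *
plan([w(CR,0,.068,.21)],CR[1]+np.pi)
E
```

```text
t 46.75 eef [ 0.5506 -0.2874  0.2333] F [-0.5  0.6  0.1] w 0.503 q [-0.43  0.44  1.13  1.57 -0.4   1.38 -0.81]
[0.188, -1.517, 0.084] [0.004, -0.005, -0.004]
```

send_rows --increments '[[0, [0.02, -0.2, 0], [0, 0, 0]], [0, [0.05, -0.4, 0], [0, 0, 0]], [0, [0.08, -0.6, 0], [0, 0, 0]], [0, [0.1, -0.8, 0], [0, 0, 0]], [0, [0.12, -1, 0], [0.004, -0.005, -0.004]]]'

```text
clock: 47.38
eef_pos: [0.5746, -0.0329, 0.2315]
tcp_rot: [-0.0, 1.0, 0.017, -0.0]
wrist_force: [0.7, 0.5, -0.0]
gripper_width: 0.501
```

```bash
python3 - <<'E'
from h import *
plan([w(CR,0,.068,.21)],CR[1]+np.pi)
E
```

```text
t 47.38 eef [ 0.5746 -0.0329  0.2315] F [ 0.7  0.5 -0. ] w 0.501 q [-0.98  0.33  1.19  1.68 -0.31  1.35 -1.27]
[0.073, -0.5, 0.086] [-0.0, 0.0, 0.002]
```

send_rows --increments '[[0, [0.03, -0.2, 0], [0, 0, 0]], [0, [0.06, -0.38, 0], [0, 0, 0]], [-0.1, [0.073, -0.48, 0.04], [0, 0, 0]], [-0.1, [0.073, -0.5, 0.086], [0, 0, 0]], [-0.1, [0.073, -0.5, 0.086], [0, 0, 0]]]'

```text
clock: 48.0
eef_pos: [0.5877, 0.0911, 0.2087]
tcp_rot: [0.001, 1.0, 0.016, -0.001]
wrist_force: [-0.4, -0.7, -0.4]
gripper_width: 0.451
```

```bash
python3 - <<'E'
from h import *
plan([w(CR,0,.068,.07)],CR[1]+np.pi)
E
```

```text
t 48.0 eef [0.5877 0.0911 0.2087] F [-0.4 -0.7 -0.4] w 0.451 q [-1.11  0.4   1.14  1.66 -0.37  1.33 -1.44]
[0.005, -0.007, 0.555] [0.001, 0.002, 0.001]
```

send_rows --increments '[[-0.2, [0.003, -0.007, 0.15], [0, 0, 0]], [-0.2, [0.003, -0.007, 0.34], [0, 0, 0]], [-0.2, [0.003, -0.007, 0.5], [0, 0, 0]], [-0.2, [0.003, -0.007, 0.555], [0, 0, 0]], [-0.2, [0.003, -0.007, 0.555], [0, 0, 0]]]'

```text
clock: 48.62
eef_pos: [0.5881, 0.0912, 0.0703]
tcp_rot: [0.001, 1.0, 0.015, -0.001]
wrist_force: [0.4, -0.9, -0.1]
gripper_width: 0.401
```

send_rows --increments '[[-1, [0, 0, 0], [0, 0, 0]], [-1, [0, 0, 0], [0, 0, 0]], [-1, [0, 0, 0], [0, 0, 0]], [-1, [0, 0, 0], [0, 0, 0]]]'

```text
clock: 49.12
eef_pos: [0.5887, 0.0936, 0.0713]
tcp_rot: [-0.001, 1.0, 0.016, -0.001]
wrist_force: [-1.7, 5.8, 5.2]
gripper_width: 0.13
```

```bash
python3 - <<'E'
from h import *
s=telemetry.sense(); l=loc(CR,s['eef_pos'])[0]; print(l,s['eef_pos'])
plan(arc(1,0,3.14,10,s['eef_pos'][2]-.086),CR[1]+np.pi)
E
```

```text
[0.00027245 0.06880793] [0.58869504 0.09358479 0.0712881 ]
t 49.12 eef [0.5887 0.0936 0.0713] F [-1.7  5.8  5.2] w 0.13 q [-1.01  0.54  1.02  1.81 -0.52  1.09 -1.35]
[-0.001, -0.009, -0.077] [-0.001, 0.001, 0.001]
[-0.001, -0.044, -0.146] [-0.001, 0.001, 0.001]
[-0.001, -0.099, -0.2] [-0.001, 0.001, 0.001]
[-0.001, -0.168, -0.236] [-0.001, 0.001, 0.001]
[-0.001, -0.245, -0.248] [-0.001, 0.001, 0.001]
[-0.001, -0.321, -0.236] [-0.001, 0.001, 0.001]
[-0.001, -0.391, -0.2] [-0.001, 0.001, 0.001]
[-0.0, -0.445, -0.145] [-0.001, 0.001, 0.001]
[-0.0, -0.481, -0.076] [-0.001, 0.001, 0.001]
[-0.0, -0.493, 0.0] [-0.001, 0.001, 0.001]
```

send_rows --increments '[[-1, [0, -0.01, -0.077], [0, 0, 0]], [-1, [0, -0.046, -0.146], [0, 0, 0]], [-1, [0, -0.1, -0.2], [0, 0, 0]], [-1, [0, -0.168, -0.236], [0, 0, 0]], [-1, [0, -0.245, -0.246], [0, 0, 0]]]'

```text
clock: 49.75
eef_pos: [0.5879, 0.152, 0.1364]
tcp_rot: [0.0, 1.0, 0.014, 0.0]
wrist_force: [-2.4, -7.0, 6.1]
gripper_width: 0.129
```

```bash
python3 - <<'E'
from h import *
s=telemetry.sense(); l=loc(CR,s['eef_pos'])[0]; print(l,s['eef_pos'])
zo=s['eef_pos'][2]-.148
plan(arc(1,np.arctan2(s['eef_pos'][2]-zo-.086,.13-l[1]),3.14,5,zo),CR[1]+np.pi)
E
```

```text
[0.00125753 0.12719787] [0.58791691 0.15197785 0.13641573]
t 49.75 eef [0.5879 0.152  0.1364] F [-2.4 -7.   6.1] w 0.129 q [-1.14  0.49  1.07  1.72 -0.46  1.21 -1.49]
[-0.005, -0.079, 0.009] [0.0, -0.0, -0.001]
[-0.005, -0.151, 0.043] [0.0, -0.0, -0.001]
[-0.005, -0.209, 0.098] [0.0, -0.0, -0.001]
[-0.005, -0.246, 0.169] [0.0, -0.0, -0.001]
[-0.005, -0.259, 0.247] [0.0, -0.0, -0.001]
```

send_rows --increments '[[-1, [0, -0.079, 0.009], [0, 0, 0]], [-1, [0, -0.151, 0.043], [0, 0, 0]], [-1, [0, -0.209, 0.098], [0, 0, 0]], [-1, [0, -0.246, 0.169], [0, 0, 0]], [-1, [0, -0.259, 0.245], [0, 0, 0]]]'

```text
clock: 50.38
eef_pos: [0.5866, 0.2177, 0.0741]
tcp_rot: [-0.0, 1.0, 0.015, 0.001]
wrist_force: [3.7, -3.4, 4.8]
gripper_width: 0.128
```

send_rows --increments '[[-1, [0, 0, 0.01], [0, 0, 0]], [-0.3, [0, 0, 0], [0, 0, 0]], [-0.2, [0, 0, 0], [0, 0, 0]], [-0.2, [0, 0, -0.2], [0, 0, 0]], [0, [0, 0, -0.4], [0, 0, 0]]]'

```text
clock: 51.0
eef_pos: [0.5856, 0.2177, 0.1742]
tcp_rot: [0.0, 1.0, 0.015, -0.0]
wrist_force: [1.0, 0.6, -0.5]
gripper_width: 0.437
```

send_rows --increments '[[0.4, [0, 0, -0.2], [0, 0, 0]], [0.8, [0, 0, -0.3], [0, 0, 0]]]'

```text
clock: 51.25
eef_pos: [0.586, 0.218, 0.2513]
tcp_rot: [-0.0, 1.0, 0.015, 0.001]
wrist_force: [-0.8, -0.2, -0.7]
gripper_width: 0.642
```

```bash
python3 - <<'E'
from h import *
d=grab('top','t10.png');tins(d);bars(d);e=grab('scene','s10.png')
c=cv2.resize(d['image'][150:270,225:365],None,fx=5,fy=5,interpolation=cv2.INTER_CUBIC); cv2.imwrite('pics/z10.png',c)
E
```

```text
red crate loc [ 0.0952 -0.089 ] world [ 0.6884 -0.0613] ztop 0.054 yaw -3.1 px [320. 182.] 115 [ 7. 24.]
red crate loc [ 0.0849 -0.0522] world [ 0.6769 -0.0248] ztop 0.054 yaw -0.7 px [310. 185.] 101 [18.  5.]
red crate loc [-0.0697 -0.0539] world [ 0.5224 -0.0312] ztop 0.054 yaw -0.6 px [310. 230.] 113 [18.  5.]
red crate loc [-0.07   -0.0881] world [ 0.5232 -0.0654] ztop 0.055 yaw -0.7 px [320. 230.] 113 [18.  5.]
red tray loc [ 0.0006 -0.04  ] world [0.4713 0.3174] ztop 0.683 yaw 3.0 px [208. 242.] 2097 [83. 32.]
yel crate loc [0.0882 0.0438] world [0.6773 0.0712] ztop 0.061 yaw -13.2 px [282. 184.] 296 [16. 20.]
yel crate loc [-0.0809  0.0708] world [0.5075 0.0931] ztop 0.057 yaw -0.4 px [274. 234.] 311 [19. 16.]
blu crate loc [0.0059 0.0001] world [0.5964 0.0251] ztop 0.057 yaw -0.6 px [294. 208.] 304 [18. 15.]
bro crate loc [0.0928 0.0652] world [0.6813 0.0928] ztop 0.053 yaw -11.5 px [275. 183.] 72 [ 5. 21.]
bro crate loc [0.0828 0.0224] world [0.6725 0.0497] ztop 0.049 yaw -14.4 px [288. 186.] 66 [ 5. 21.]
bro crate loc [-0.0788  0.0945] world [0.5088 0.1169] ztop 0.05 yaw -3.1 px [267. 233.] 84 [ 5. 20.]
bro crate loc [-0.0793  0.0503] world [0.5097 0.0727] ztop 0.041 yaw -0.4 px [280. 233.] 66 [20.  4.]
bro tray loc [-0.0119  0.0057] world [0.4598 0.3634] ztop 0.066 yaw 3.2 px [194. 246.] 176 [51.  7.]
bar -1 202 y [-0.07   -0.0663 -0.063 ] ztop [0.0872 0.0916 0.0955]
```

View pics/z10.png

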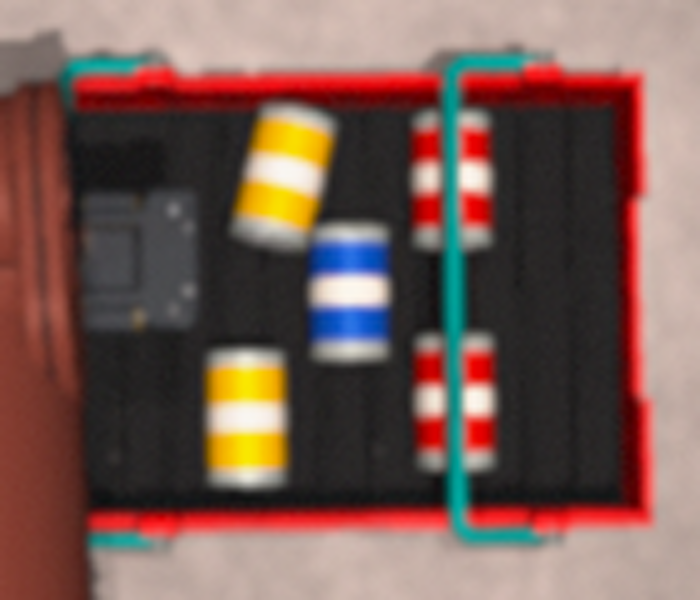

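```bash
python3 - <<'E'
from h import *
plan([w(CR,.0875,.044,.2),w(CR,.0875,.044,.1)],CR[1]-np.radians(13)+np.pi)
E
```

```text
t 51.35 eef [0.5866 0.2181 0.2514] F [-0.6 -0.2 -0.3] w 0.728 q [-1.24  0.44  1.12  1.53 -0.4   1.42 -1.64]
[0.342, 0.598, 0.206] [-0.001, -0.002, 0.144]
[0.341, 0.598, 0.606] [-0.001, -0.002, 0.144]
```

send_rows --increments '[[0.7, [0.1, 0.17, 0], [0, 0, 0.05]], [0.7, [0.2, 0.34, 0], [0, 0, 0.1]], [0.7, [0.29, 0.5, 0], [0, 0, 0.144]], [0.7, [0.341, 0.598, 0.1], [0, 0, 0.144]], [0.7, [0.341, 0.598, 0.25], [0, 0, 0.144]]]'

```text
clock: 51.98
eef_pos: [0.6771, 0.0676, 0.1875]
tcp_rot: [-0.0, 0.995, -0.1, 0.002]
wrist_force: [0.4, 1.5, 0.4]
gripper_width: 0.852
```

send_rows --increments '[[0.7, [0, 0, 0.03], [0, 0, 0]], [0.7, [0, 0, 0.03], [0, 0, 0]]]'

```text
clock: 52.22
eef_pos: [0.6767, 0.0677, 0.1794]
tcp_rot: [-0.0, 0.995, -0.1, 0.001]
wrist_force: [0.5, 0.4, 1.2]
gripper_width: 0.853
```

```bash
python3 - <<'E'
from h import *
plan([w(CR,.0875,.044,.1),w(CR,.0875,.044,.026)],CR[1]-np.radians(13)+np.pi)
E
```

```text
t 52.23 eef [0.6767 0.0677 0.1794] F [0.5 0.4 1.2] w 0.853 q [-0.87  0.62  1.07  1.48 -0.55  1.36 -1.54]
[-0.004, -0.014, 0.318] [-0.0, -0.001, -0.003]
[-0.004, -0.014, 0.614] [-0.0, -0.001, -0.003]
```

send_rows --increments '[[0.7, [-0.004, -0.014, 0.15], [0, 0, 0]], [0.7, [-0.004, -0.014, 0.33], [0, 0, 0]], [0.7, [-0.004, -0.014, 0.48], [0, 0, 0]], [0.7, [-0.004, -0.014, 0.57], [0, 0, 0]], [0.7, [-0.004, -0.014, 0.61], [0, 0, 0]]]'

```text
clock: 52.85
eef_pos: [0.677, 0.0718, 0.0269]
tcp_rot: [-0.0, 0.995, -0.1, 0.001]
wrist_force: [-0.4, -0.5, 0.1]
gripper_width: 0.85
```

send_rows --increments '[[0.7, [0, 0, 0], [0, 0, 0]], [-1, [0, 0, 0], [0, 0, 0]], [-1, [0, 0, 0], [0, 0, 0]], [-1, [0, 0, 0], [0, 0, 0]], [-1, [0, 0, 0], [0, 0, 0]]]'

```text
clock: 53.48
eef_pos: [0.6774, 0.0724, 0.0274]
tcp_rot: [-0.001, 0.995, -0.1, 0.001]
wrist_force: [0.5, 2.3, 3.2]
gripper_width: 0.59
```

send_rows --increments '[[-1, [0, 0, -0.05], [0, 0, 0]], [-1, [0, 0, -0.12], [0, 0, 0]], [-1, [0, 0, -0.2], [0, 0, 0]], [-1, [0, 0, -0.25], [0, 0, 0]]]'

```text
clock: 53.98
eef_pos: [0.6778, 0.0721, 0.092]
tcp_rot: [-0.001, 0.995, -0.1, 0.002]
wrist_force: [0.5, -0.0, -2.2]
gripper_width: 0.591
```

```bash
python3 - <<'E'
from h import *
plan([w(CR,.085,.072,.1),w(CR,.085,.072,.035)],CR[1]+np.pi);tins(grab('top'))
E
```

```text
t 53.98 eef [0.6778 0.0721 0.092 ] F [ 0.5 -0.  -2.2] w 0.591 q [-0.85  0.69  1.01  1.57 -0.62  1.22 -1.5 ]
[-0.039, -0.103, -0.032] [-0.001, -0.003, -0.147]
[-0.04, -0.103, 0.228] [-0.001, -0.003, -0.147]
red crate loc [0.0034 0.0873] world [0.5913 0.1122] ztop 0.558 yaw -18.3 px [269. 209.] 2885 [39. 92.]
red crate loc [ 0.0952 -0.089 ] world [ 0.6884 -0.0613] ztop 0.055 yaw -3.1 px [320. 182.] 109 [ 7. 24.]
red crate loc [-0.0697 -0.0539] world [ 0.5224 -0.0312] ztop 0.055 yaw -0.6 px [310. 230.] 113 [18.  5.]
red crate loc [-0.07   -0.0881] world [ 0.5232 -0.0654] ztop 0.055 yaw -0.7 px [320. 230.] 113 [18.  5.]
blu crate loc [ 0.0076 -0.0016] world [0.5981 0.0234] ztop 0.059 yaw -0.6 px [295. 208.] 226 [19. 14.]
bro tray loc [ 0.0031 -0.0054] world [0.4746 0.352 ] ztop 0.053 yaw 0.3 px [198. 241.] 291 [13. 23.]
```

send_rows --increments '[[-1, [-0.01, -0.03, 0], [0, 0, -0.05]], [-1, [-0.02, -0.06, 0], [0, 0, -0.1]], [-1, [-0.03, -0.09, 0], [0, 0, -0.147]], [-1, [-0.039, -0.103, 0], [0, 0, -0.147]], [-1, [-0.039, -0.103, 0.03], [0, 0, -0.147]]]'

```text
clock: 54.65
eef_pos: [0.6743, 0.0995, 0.086]
tcp_rot: [-0.001, 1.0, 0.015, 0.004]
wrist_force: [0.1, 0.8, -2.0]
gripper_width: 0.594
```

send_rows --increments '[[-1, [0, 0, 0.05], [0, 0, 0]], [-1, [0, 0, 0.12], [0, 0, 0]], [-1, [0, 0, 0.18], [0, 0, 0]]]'

```text
clock: 55.02
eef_pos: [0.674, 0.0993, 0.0391]
tcp_rot: [-0.001, 1.0, 0.014, 0.003]
wrist_force: [0.1, -0.5, -1.9]
gripper_width: 0.59
```

```bash
python3 - <<'E'
from h import *
plan([w(CR,.085,.072,.0225)],CR[1]+np.pi)
E
```

```text
t 55.02 eef [0.674  0.0993 0.0391] F [ 0.1 -0.5 -1.9] w 0.59 q [-0.84  0.72  0.92  1.61 -0.62  1.12 -1.31]
[-0.003, -0.0, 0.066] [-0.001, -0.004, -0.001]
```

send_rows --increments '[[-1, [0, 0, 0.02], [0, -0.004, 0]], [-1, [0, 0, 0.04], [0, -0.004, 0]], [-1, [0, 0, 0.054], [0, -0.004, 0]], [-1, [0, 0, 0.06], [0, -0.004, 0]]]'

```text
clock: 55.52
eef_pos: [0.6742, 0.0997, 0.0246]
tcp_rot: [-0.001, 1.0, 0.015, -0.0]
wrist_force: [-3.9, 2.1, 4.3]
gripper_width: 0.591
```

send_rows --increments '[[-1, [0, 0, 0.006], [0, 0, 0]], [-1, [0, 0, 0.006], [0, 0, 0]]]'

```text
clock: 55.78
eef_pos: [0.6745, 0.1001, 0.0242]
tcp_rot: [-0.002, 1.0, 0.015, 0.0]
wrist_force: [-3.7, 1.7, 8.0]
gripper_width: 0.588
```

send_rows --increments '[[-1, [0, 0, 0.008], [0, 0, 0]], [-1, [0, 0, 0.008], [0, 0, 0]]]'

```text
clock: 56.02
eef_pos: [0.6747, 0.1002, 0.0239]
tcp_rot: [-0.002, 1.0, 0.015, 0.001]
wrist_force: [-7.6, 1.4, 13.1]
gripper_width: 0.589
```

send_rows --increments '[[0.3, [0, 0, 0], [0, 0, 0]], [0.4, [0, 0, 0], [0, 0, 0]], [0.6, [0, 0, 0], [0, 0, 0]], [0.6, [0, 0, -0.15], [0, 0, 0]], [0.6, [0, 0, -0.35], [0, 0, 0]]]'

```text
clock: 56.65
eef_pos: [0.6738, 0.0998, 0.1111]
tcp_rot: [-0.002, 1.0, 0.015, -0.001]
wrist_force: [0.7, 0.4, 1.3]
gripper_width: 0.795
```

send_rows --increments '[[0.3, [-0.1, -0.1, -0.2], [0, 0, 0]], [0, [-0.2, -0.25, -0.35], [0, 0, 0]], [0, [-0.3, -0.4, -0.4], [0, 0, 0]], [0, [-0.34, -0.48, -0.4], [0, 0, 0]], [0, [-0.34, -0.48, -0.4], [0, 0, 0]]]'

```text
clock: 57.28
eef_pos: [0.5846, 0.2194, 0.2115]
tcp_rot: [-0.002, 1.0, 0.017, -0.001]
wrist_force: [0.4, 0.3, -0.2]
gripper_width: 0.505
```

```bash
python3 - <<'E'
from h import *
d=grab('top','t11.png');tins(d);bars(d);e=grab('scene','s11.png')
plan([w(CR,0,.192,.11),w(CR,0,.192,.069)],CR[1]+np.pi)
c=cv2.resize(d['image'][150:270,225:365],None,fx=5,fy=5,interpolation=cv2.INTER_CUBIC); cv2.imwrite('pics/z11.png',c)
c=cv2.resize(e['image'][150:300,170:370],None,fx=4,fy=4,interpolation=cv2.INTER_CUBIC); cv2.imwrite('pics/zs11.png',c)
E
```

```text
red crate loc [ 0.0951 -0.0885] world [ 0.6882 -0.0608] ztop 0.055 yaw -0.8 px [320. 182.] 114 [24.  6.]
red crate loc [ 0.0849 -0.0522] world [ 0.6769 -0.0248] ztop 0.055 yaw -0.7 px [310. 185.] 102 [18.  5.]
red crate loc [-0.0697 -0.0539] world [ 0.5224 -0.0312] ztop 0.054 yaw -0.6 px [310. 230.] 114 [18.  5.]
red crate loc [-0.07   -0.0881] world [ 0.5232 -0.0654] ztop 0.055 yaw -0.7 px [320. 230.] 113 [18.  5.]
red tray loc [-0.0008 -0.0452] world [0.4697 0.3122] ztop 0.653 yaw 3.0 px [210. 243.] 1977 [82. 29.]
yel crate loc [0.0837 0.0715] world [0.672  0.0988] ztop 0.057 yaw -0.4 px [274. 186.] 305 [19. 15.]
yel crate loc [-0.0809  0.0708] world [0.5075 0.0931] ztop 0.057 yaw -0.4 px [274. 234.] 312 [19. 16.]
blu crate loc [0.0059 0.0001] world [0.5964 0.0251] ztop 0.057 yaw -0.6 px [294. 208.] 304 [18. 15.]
bro crate loc [0.0838 0.0921] world [0.6715 0.1194] ztop 0.048 yaw -0.3 px [268. 186.] 76 [21.  5.]
bro crate loc [0.0854 0.0494] world [0.6744 0.0768] ztop 0.041 yaw 2.4 px [280. 185.] 72 [20.  5.]
bro crate loc [-0.0788  0.0945] world [0.5088 0.1169] ztop 0.048 yaw -3.1 px [267. 233.] 84 [ 5. 20.]
bro crate loc [-0.0793  0.0503] world [0.5097 0.0727] ztop 0.041 yaw -0.4 px [280. 233.] 66 [20.  4.]
bro tray loc [0.021  0.0085] world [0.4928 0.3654] ztop 0.059 yaw 11.2 px [194. 236.] 238 [67. 11.]
bar -1 201 y [-0.07   -0.0663 -0.0632] ztop [0.0871 0.0911 0.0952]
t 57.38 eef [0.5856 0.2161 0.2115] F [ 0.6 -0.5 -0.5] w 0.504 q [-1.23  0.46  1.1   1.59 -0.42  1.35 -1.62]
[-0.003, -0.001, 0.406] [-0.002, 0.001, -0.001]
[-0.003, -0.001, 0.57] [-0.002, 0.001, -0.001]
```

View pics/zs11.png

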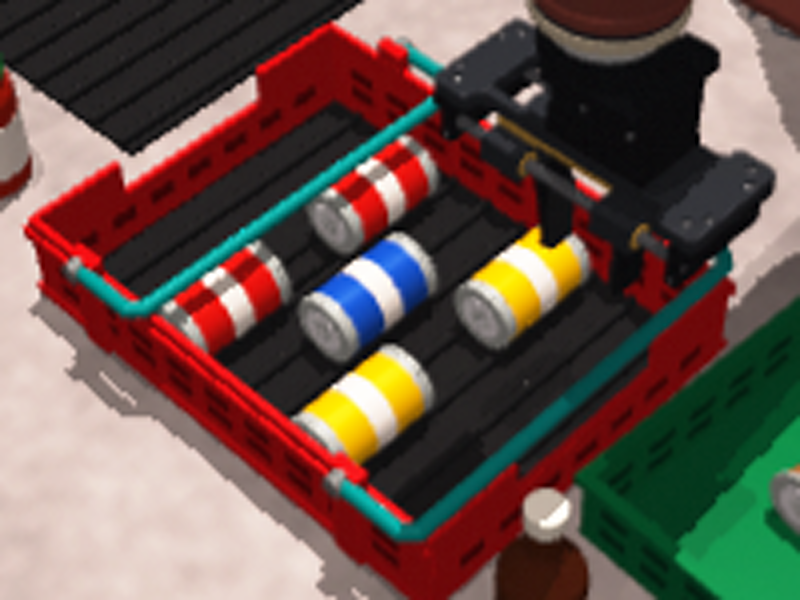

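The zoomed scene view shows the yellow tin bedded again, with its top at the same height as the others. Now I'll close the +y arm.

send_rows --increments '[[-0.1, [-0.003, -0.001, 0.15], [0, 0, 0]], [-0.2, [-0.003, -0.001, 0.35], [0, 0, 0]], [-0.2, [-0.003, -0.001, 0.5], [0, 0, 0]], [-0.2, [-0.003, -0.001, 0.565], [0, 0, 0]], [-0.2, [-0.003, -0.001, 0.565], [0, 0, 0]]]'

```text
clock: 58.0
eef_pos: [0.585, 0.2154, 0.0699]
tcp_rot: [-0.001, 1.0, 0.014, -0.001]
wrist_force: [0.1, -0.1, 0.3]
gripper_width: 0.398
```

send_rows --increments '[[-1, [0, 0, 0], [0, 0, 0]], [-1, [0, 0, 0], [0, 0, 0]], [-1, [0, 0, 0], [0, 0, 0]], [-1, [0, 0, 0], [0, 0, 0]]]'

```text
clock: 58.5
eef_pos: [0.5855, 0.2176, 0.0709]
tcp_rot: [-0.002, 1.0, 0.015, -0.0]
wrist_force: [0.6, 5.4, 3.3]
gripper_width: 0.129
```

```bash
python3 - <<'E'
from h import *
s=telemetry.sense(); l=loc(CR,s['eef_pos'])[0]; print(l,s['eef_pos'])
plan(arc(1,3.14,0,10,s['eef_pos'][2]-.087)[:5],CR[1]+np.pi)
E
```

```text
[0.00080431 0.19287002] [0.58548128 0.21760639 0.07093276]
t 58.5 eef [0.5855 0.2176 0.0709] F [0.6 5.4 3.3] w 0.129 q [-1.16  0.59  0.99  1.74 -0.55  1.12 -1.54]
[-0.003, 0.015, -0.073] [-0.003, 0.0, -0.001]
[-0.003, 0.05, -0.142] [-0.003, 0.0, -0.001]
[-0.003, 0.105, -0.197] [-0.003, 0.0, -0.001]
[-0.003, 0.174, -0.233] [-0.003, 0.0, -0.001]
[-0.003, 0.251, -0.245] [-0.003, 0.0, -0.001]
```

send_rows --increments '[[-1, [0, 0.014, -0.073], [0, 0, 0]], [-1, [0, 0.049, -0.142], [0, 0, 0]], [-1, [0, 0.104, -0.197], [0, 0, 0]], [-1, [0, 0.173, -0.232], [0, 0, 0]], [-1, [0, 0.25, -0.244], [0, 0, 0]]]'

```text
clock: 59.12
eef_pos: [0.5881, 0.1591, 0.1351]
tcp_rot: [-0.006, 1.0, 0.017, 0.001]
wrist_force: [-2.0, 5.8, 5.0]
gripper_width: 0.132
```

```bash
python3 - <<'E'
from h import *
s=telemetry.sense(); l=loc(CR,s['eef_pos'])[0]; print(l,s['eef_pos'])
zo=s['eef_pos'][2]-.148
plan(arc(1,np.arctan2(s['eef_pos'][2]-zo-.086,.13-l[1]),0,5,zo),CR[1]+np.pi)
E
```

```text
[0.00168432 0.13431769] [0.58812856 0.15910731 0.13514472]
t 59.12 eef [0.5881 0.1591 0.1351] F [-2.   5.8  5. ] w 0.132 q [-1.14  0.49  1.06  1.72 -0.47  1.2  -1.49]
[-0.007, 0.081, 0.007] [-0.007, -0.001, 0.002]
[-0.007, 0.155, 0.04] [-0.007, -0.001, 0.002]
[-0.008, 0.215, 0.094] [-0.007, -0.001, 0.002]
[-0.008, 0.254, 0.165] [-0.007, -0.001, 0.002]
[-0.008, 0.268, 0.245] [-0.007, -0.001, 0.002]
```

send_rows --increments '[[-1, [0, 0.081, 0.007], [0, 0, 0]], [-1, [0, 0.155, 0.04], [0, 0, 0]], [-1, [0, 0.215, 0.094], [0, 0, 0]], [-1, [0, 0.254, 0.165], [0, 0, 0]], [-1, [0, 0.268, 0.244], [0, 0, 0]]]'

```text
clock: 59.75
eef_pos: [0.5907, 0.0937, 0.0729]
tcp_rot: [-0.007, 1.0, 0.017, 0.001]
wrist_force: [-4.1, 12.1, 32.5]
gripper_width: 0.128
```

send_rows --increments '[[-1, [0, 0, 0.015], [0, 0, 0]], [-1, [0, 0, 0.015], [0, 0, 0]]]'

```text
clock: 60.0
eef_pos: [0.5916, 0.0939, 0.07]
tcp_rot: [-0.007, 1.0, 0.017, 0.002]
wrist_force: [-4.9, 3.3, 15.5]
gripper_width: 0.128
```

send_rows --increments '[[-0.4, [0, 0, 0], [0, 0, 0]], [-0.3, [0, 0, 0], [0, 0, 0]], [-0.2, [0, 0, -0.15], [0, 0, 0]], [-0.2, [0, 0, -0.35], [0, 0, 0]], [-0.2, [0, 0, -0.55], [0, 0, 0]]]'

```text
clock: 60.62
eef_pos: [0.5908, 0.0913, 0.2083]
tcp_rot: [-0.007, 1.0, 0.017, 0.001]
wrist_force: [-0.1, 0.2, -0.4]
gripper_width: 0.397
```

send_rows --increments '[[0, [-0.05, -0.15, -0.1], [0, 0, 0]], [0, [-0.15, -0.35, -0.15], [0, 0, 0]], [0, [-0.25, -0.55, -0.15], [0, 0, 0]], [0, [-0.35, -0.75, -0.15], [0, 0, 0]], [0, [-0.4, -0.9, -0.15], [0, 0, 0]]]'

```text
clock: 61.25
eef_pos: [0.4815, 0.3146, 0.2479]
tcp_rot: [-0.007, 1.0, 0.018, 0.001]
wrist_force: [-0.3, 0.3, 0.5]
gripper_width: 0.496
```

send_rows --increments '[[0, [0, 0, 0], [0, 0, 0]], [0, [0, 0, 0], [0, 0, 0]], [0, [0, 0, 0], [0, 0, 0]]]'

```text
clock: 61.62
eef_pos: [0.4823, 0.3129, 0.2478]
tcp_rot: [-0.006, 1.0, 0.017, 0.001]
wrist_force: [0.1, -0.1, 0.1]
gripper_width: 0.5
```

```bash
python3 - <<'E'
from h import *
d=grab('top','t12.png');tins(d);bars(d);e=grab('scene','s12.png')
plan([],0)
E
```

```text
red crate loc [ 0.0953 -0.0523] world [ 0.6873 -0.0246] ztop 0.054 yaw -0.7 px [310. 182.] 115 [24.  5.]
red crate loc [ 0.0952 -0.089 ] world [ 0.6884 -0.0613] ztop 0.055 yaw -3.1 px [320. 182.] 115 [ 7. 24.]
red crate loc [-0.0697 -0.0539] world [ 0.5224 -0.0312] ztop 0.055 yaw -0.6 px [310. 230.] 114 [18.  5.]
red crate loc [-0.07   -0.0881] world [ 0.5232 -0.0654] ztop 0.056 yaw -0.7 px [320. 230.] 113 [18.  5.]
red tray loc [-0.0199  0.0294] world [0.4524 0.3872] ztop 0.673 yaw 3.1 px [188. 248.] 1741 [71. 37.]
yel crate loc [0.0838 0.087 ] world [0.6717 0.1143] ztop 0.057 yaw -0.3 px [269. 186.] 135 [19.  6.]
yel crate loc [0.0854 0.0527] world [0.6742 0.08  ] ztop 0.052 yaw -0.4 px [279. 185.] 93 [18.  4.]
yel crate loc [-0.0808  0.0861] world [0.5072 0.1084] ztop 0.057 yaw -0.3 px [270. 234.] 148 [19.  7.]
yel crate loc [-0.0793  0.052 ] world [0.5097 0.0744] ztop 0.054 yaw -0.4 px [280. 233.] 99 [18.  5.]
blu crate loc [0.0059 0.0001] world [0.5964 0.0251] ztop 0.057 yaw -0.6 px [294. 208.] 304 [18. 15.]
bro crate loc [0.0838 0.0887] world [0.6716 0.116 ] ztop 0.053 yaw -0.3 px [268. 186.] 91 [21.  7.]
bro crate loc [0.0853 0.0509] world [0.6743 0.0783] ztop 0.046 yaw -0.4 px [280. 185.] 87 [20.  5.]
bro crate loc [-0.079   0.0946] world [0.5087 0.117 ] ztop 0.048 yaw -0.3 px [267. 233.] 84 [20.  4.]
bro crate loc [-0.0793  0.0503] world [0.5097 0.0727] ztop 0.05 yaw -0.4 px [280. 233.] 111 [ 6. 20.]
bar 1 202 y [0.0638 0.0676 0.0734] ztop [0.0864 0.091  0.0947]
bar -1 200 y [-0.0699 -0.0664 -0.0631] ztop [0.0874 0.0913 0.0953]
t 61.73 eef [0.4822 0.3132 0.2479] F [-0.6  0.  -0.1] w 0.503 q [-1.62  0.3   1.19  1.66 -0.29  1.36 -1.92]
```

View pics/t12.png

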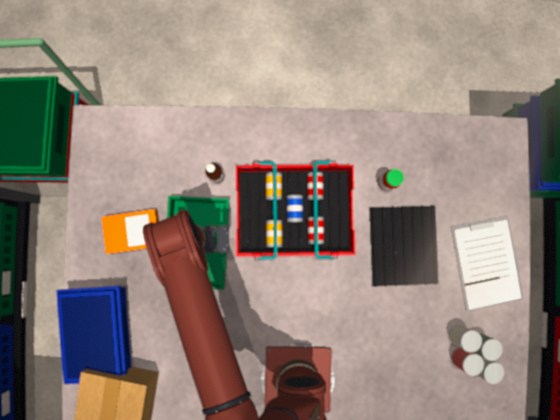

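View pics/s12.png

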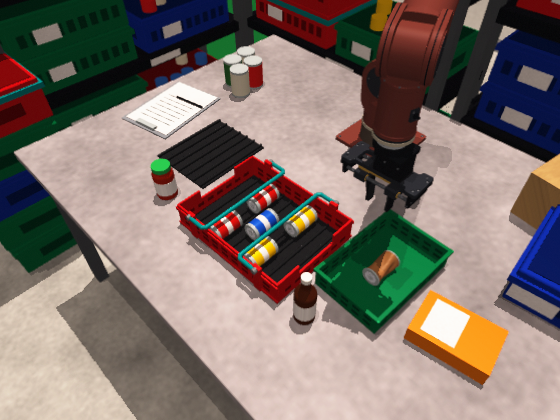

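The last pictures show both bars across the crate at (272,210) and (318,210) in the top view. All five sound tins are bedded, the crushed tin is in the tray (scene view, (380,267)), and the arm is clear of everything.

```bash
python3 - <<'E'
from h import *
print(job_done())
E
```

```text
the job is handed in; nothing more can be done
None
```

The job is handed in. No verdict came back, but my last camera and force checks, taken just before, showed everything where it belongs.

- **What I did:** I swung both bale arms right out and put the one crushed tin, which was in the crate, in the green tray. I then bedded the red, yellow and blue tins from the mat beside the red and yellow already in the crate, and swung both arms in again.
- **The knock:** the yellow tin I had placed was knocked out of its groove after that. I reopened the +y arm, bedded the tin again and closed the arm.
- **Bale arms:** both bars lie at crate y of about ±67 mm. Their tops are at about 91 mm, where a bar centred at 86 mm would be.
- **Tins:** the five sound tins measure at grooves ±72 and 0 mm, within about 1° of the ribs, tops at about 57 mm. A perched tin would read several millimetres higher. The crushed tin lies in the tray.
- **Bystanders:** the jar, bottle and carton look unmoved in the last pictures, though I did not measure them. The gripper was clear of everything, with wrist force near zero.
- **Readings that disagreed:** my colour search gave false "brown" hits at the edges of the yellow tins and read the +x red tin's position about 10 mm off because it merged with the red wall. At the end the arm hid the crushed tin from the top camera, so I confirmed it in the side view only.

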